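# Lever open a clamped meal carrier

## Robot

A 7-joint arm with a two-finger parallel gripper is mounted at the origin on the work surface. World frame = base frame: x ahead of the robot, y to its left, z up, the work surface at z = 0. Lengths are in m, angles in rad, forces in N, time in s.
With the tool pointing down it reaches from about 0.4 to 0.85 m from the base axis. Payload 10.4 kg.
Tool frame: the origin (TCP) lies at the very end of the fingers, on their centre line; the grasp point (between the pads) lies manip.grasp_offset behind it (manip.grasp_offset is the distance from the TCP to the grasp point, in m); z points along the fingers, x is the direction in which the jaws open and shut, and the axes are right-handed (so a half turn about z gives the same grasp; the last joint's range is limited). The gripper opens to 85 mm and grips with 20 to 120 N. Pads are 22 mm wide; open, the fingers measure 114 mm over their backs; the gripper's body (76 mm by 85 mm) begins 54 mm behind the grasp point. The pads swing forward as they close: fully open they stand 13 mm farther back than shut.
Start: joints at [-1.173, 0.332, -0.065, 1.46, 0.022, 1.35, -0.088], TCP at [0.255, 0.571, 0.231] pointing down, gripper open.
Joint ranges: [-2.6, 2.6], [-0.5, 2.12], [-1.47, 1.34], [0.16, 2.42], [-1.27, 4.41], [0.06, 2.06], [-2.6, 2.6]. Speed limits (rad/s): [2.22, 2.22, 2.79, 2.79, 3.14, 3.14, 3.14].

## Interface

Orientations are given as a unit quaternion [x, y, z, w].
In Python, from workcell import manip gives the robot as it stands.
- The arm moves only by the shell command python3 -m crank 'ROWS' [FORCE]. ROWS is JSON, a list that holds one entry, the list of rows, each a list of 7 numbers: the shift along the world's x, y, z in units of 60 mm (1.0 is 60 mm), then the turn, a rotation vector about the world's x, y, z in units of 5 degrees (1.0 is 5 degrees), then the finger opening in mm, from 0 to 85.4. A call has 1 to 8 rows; each row shifts and turns the commanded pose from where the row before left it; what a row does not reach is not made up. A row lasts 1/8 s, in which the tool goes at most 62.5 mm and 10.7 degrees, less where a joint would pass 70% of its speed; a pose out of reach is approached as far as the arm can. A call is refused whole if a number of a shift passes 1 or a number of a turn 1, either way. A call with a gripper value outside its range is refused whole. The fingers move at their own pace and stop on an object; FORCE is the grip in N (left out, the last holds). Time passes only in rows, so rows that do not move let the fingers close. It gives the time, the measured TCP pose, the force and the opening at its end, in the units of the state.
- manip.get_obs(): the state, without advancing time (a new reading comes with each control period).
- manip.camera(name): name is "scene" or "top" or "wrist"; returns (picture, depth): 384x512x3 uint8, blue, green, red; 384x512 float32, m along the optical axis (not along the pixel's ray), 0 where there is no reading.
- manip.get_calibration(name): a dict with "fx", "fy", "cx", "cy" (pixels), "rvec" (rotation vector, rad) and "tvec" (3), from world to camera coordinates, as OpenCV has them; the wrist camera has in their place "T_tool_cam" (4x4, takes a point from camera to tool coordinates, whose origin is the TCP and whose axes are the tool frame's). Camera axes: x right, y down, z forward; pixel columns grow to the right and rows downward; lengths in m; the calibration is good to about 2 mm. The wrist camera is an equidistant fisheye: a pixel r from the principal point sees the ray r / f radians off the axis. A picture is of the moment at which its call begins: read the wrist's pose just before it. get_calibration takes no time and is no camera call.
- manip.hand_in(): hands the job in, once; it reports no verdict.
The state is a dict: "clock": time; "joint_pos": joint angles; "joint_velocities": joint speeds; "tau": joint torques, N m; "position": TCP position; "ee_rot": TCP orientation; "ft_force": force on the tool from outside, world axes, zero at the start; "torque": the same for the moment, N m; "grip_width": opening from 0.0 (shut) to 1.0 (fully open).
Only numpy, scipy, OpenCV 4.12 (cv2) and the standard library are available. Lean on these libraries where they do the work, as an engineer would, in place of code of your own. Each camera call takes 0.05 s, during which the arm holds its last target.

## Task

Open the meal carrier for inspection: swing its hold-down clamp fully open, then lever the lid up with the lid lifter's blade and push it right over until it stands open past upright. The lid must be touched only with the lifter, never with the fingers. Finish with the lifter lying flat on the worktop or in its cradle, and do not disturb the cup, the jar, the bowl or the closed meal tin.

Things in the scene. Friction and masses are not known exactly. Their poses are not given: they have to be found in the camera images.
- slot (a point): Centre of the mouth of the carrier's pry slot, below the lid's free front edge, 95 mm above the worktop. Axes of the carrier: +x from its front to its hinge side (into the slot), +y to its left, z up. Slot 10 mm high (90 to 100 mm above the worktop), 40 mm deep. Fixed.
- carrier: Meal carrier, fixed steel box 200 x 200 x 110 mm; origin under its centre, slot mouth at x = -55 mm. From its front face (x = -100) to the slot runs a flat sill 90 mm above the worktop; two upright cheeks on it (22 mm high, 42 mm long) leave a guide 40 mm wide (y = +-20) to the slot: the blade fits in, the fingers do not. Meals inside lie below 60 mm.
- hinge (a point): Axis of the lid's hinge, at the carrier's back, 140 mm behind the slot mouth and 100 mm above the worktop; the axis runs along the carrier's y. Same axes as slot.
- lid (a joint): Lid angle: 0 shut, grows as the front edge rises, 1.57 upright, stop at 1.85. Stiff friction hinge: the lid stays at whatever angle it is left; lifting its front edge takes 2 to 4 N. The shut clamp really holds it down.
- lid_panel (a point): The lid: flat steel panel 140 mm (hinge to front edge, along its -x) x 190 mm (y) x 10 mm, 0.25 kg. Origin on the hinge axis, in the plane of its underside; axes as the carrier's when shut. Shut, its underside is 100 mm and its top 110 mm above the worktop.
- clamp (a joint): Hold-down clamp angle, growing clockwise seen from above: 0 shut (handle points along the carrier's -x, out from its front; 35 mm nose reaches 15 mm over the lid's edge), 1.57 end stop, fully open (handle along the carrier's +y). Light friction (about 1 N at the knob), stays where left. Starts at 0 to 0.3.
- clamp_pivot (a point): On the clamp's vertical pivot axis, 111 mm above the worktop, on the sill beside the blade guide; axes as the carrier's.
- clamp_knob (a point): Middle of the upright round knob at the end of the clamp's handle: 14 mm diameter, 117 to 147 mm above the worktop (this point at 132), 60 mm from the pivot axis. Below it the handle bar, 13 mm wide, 111 to 117 mm above the worktop.
- lifter_mid (a point): Middle of the lid lifter, a flat pry bar 215 x 24 mm, 0.15 kg: +x along it to the blade tip, z normal to the blade. Black handle 16 mm thick, x = -107.5 to +12.5 mm; steel blade 4 mm thick (last 12 mm: 2.5), to x = +107.5, at half the handle's thickness. Balances near its middle. This point is 8 mm above what the lifter lies on.
- cradle: Fixed open-topped channel holding the lifter at the start. Origin below the lifter's middle, x towards the blade tip; spans x = -119 to +61 mm, 44 mm wide, floor 10 mm, walls 32 mm high. Inside 28 mm wide: no room for fingers by the handle; only the last 46 mm of blade stick out, 16 to 20 mm above the worktop. The lifter lifts straight out.
- cup_mid (a point): Middle of a steel cup, 66 mm diameter, 58 mm high, loose; leave it alone.
- jar_mid (a point): Middle of a glass jar, 52 mm diameter, 58 mm high, loose; leave it alone.
- bowl_mid (a point): Middle of a small steel bowl, 80 mm rim diameter, 35 mm high, loose; leave it alone.
- meal_tin_mid (a point): Middle of a closed meal tin, 116 (x) x 91 (y) x 38 mm high, loose; leave it alone.
Mind the look-alikes: they are no part of the job. Of the things shaped like the part that bears lifter_mid, the black one is meant.

How it is judged:
By the outcome, as a careful person would: the job done as asked, in the order asked, and still so for the second after the job is handed in, with the robot touching nothing.
It also fails if it takes over 72 s, if anything falls off the work surface, if the arm or the gripper's body presses on something with over 40 N, if the wrist force passes 120 N, or if a joint passes its speed limit or range.

## Working session

There is one attempt and no reset: what is moved stays moved. The work goes in short steps, Python scripts to look and compute and a shell command to move; the robot and the scene stay as the last step left them, time stands still between calls to the robot, and variables do not carry over. Pictures are saved under pics/ and viewed, and the job is handed in when it is done.

```bash
mkdir -p pics; ls; python3 - <<'E'
from workcell import manip
import cv2,numpy as np
o=manip.get_obs(); print(o); print(manip.grasp_offset)
for n in("scene","top","wrist"):
    p,d=manip.camera(n); cv2.imwrite(f"pics/{n}0.png",p); np.save(f"pics/{n}0.npy",d); print(n,manip.get_calibration(n))
E
```

```text
pics
{'clock': 0.0, 'joint_pos': array([-1.17260751,  0.33285088, -0.06471295,  1.46091193,  0.02159144,
        1.34987387, -0.08851392]), 'joint_velocities': array([-9.52650879e-04, -3.30956821e-04, -4.53927570e-05,  9.71345788e-04,
       -4.11483500e-04,  1.30274978e-03,  1.77602629e-03]), 'tau': array([-1.84796763e-04, -6.25441074e+01,  4.89862938e-02, -3.91592717e+01,
        1.60658208e-02,  1.01933940e-02,  3.32872980e-05]), 'position': array([0.25514971, 0.57015923, 0.23054309]), 'ee_rot': array([ 8.39185501e-01,  5.43844867e-01, -5.52428048e-04,  3.86911239e-04]), 'ft_force': array([-0.11806963, -0.83227293,  0.17085693]), 'torque': array([-0.01693492,  0.009483  , -0.04443736]), 'grip_width': 1.0011795052585122}
0.0187
scene {'fx': 478.44414201809775, 'fy': 478.44414201809775, 'cx': 254.27834618772803, 'cy': 188.7361415743856, 'rvec': array([ 2.01417353,  1.44119895, -0.5736012 ]), 'tvec': array([-0.07288977, -0.34129672,  1.72805489])}
top {'fx': 409.79163357376797, 'fy': 409.79163357376797, 'cx': 257.9255558248509, 'cy': 197.7376070447222, 'rvec': array([ 2.06837368, -2.14821965,  0.23891527]), 'tvec': array([-0.10993748,  0.57701964,  1.0952203 ])}
wrist {'fx': 297.3186396354542, 'fy': 297.3186396354542, 'cx': 261.6000946784809, 'cy': 191.44916787663533, 'T_tool_cam': array([[ 9.99999900e-01,  3.28910714e-04,  3.01609541e-04,
         6.14873126e-04],
       [-3.99180062e-04,  9.61432952e-01,  2.75039122e-01,
        -6.99760226e-02],
       [-1.99514037e-04, -2.75039215e-01,  9.61432988e-01,
        -1.42945989e-01],
       [ 0.00000000e+00,  0.00000000e+00,  0.00000000e+00,
         1.00000000e+00]])}
```

View pics/scene0.png

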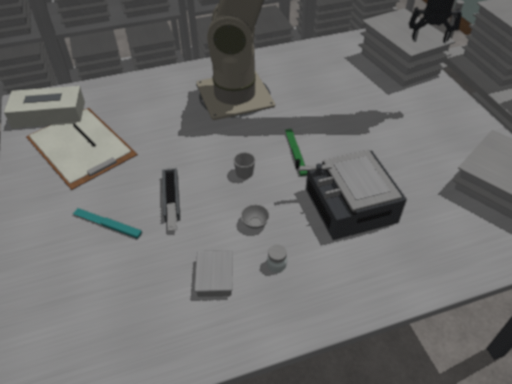

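View pics/top0.png

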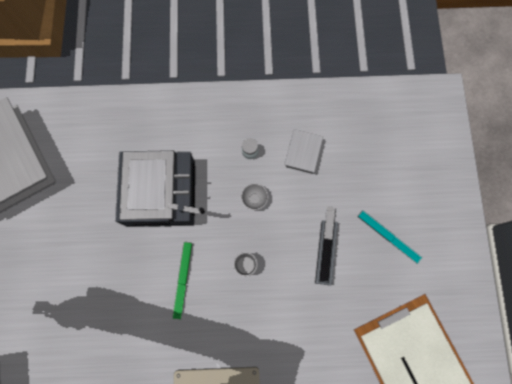

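View pics/wrist0.png

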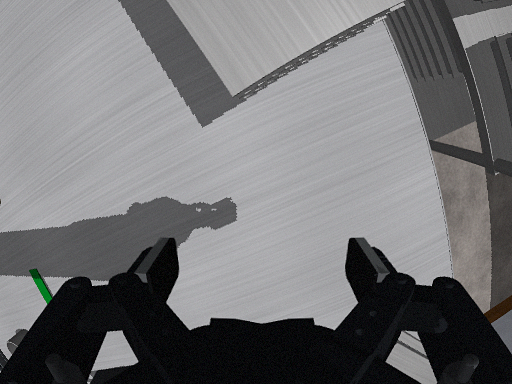

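The scene picture shows the carrier at (355,192), black lifter in its cradle at (171,198), teal look-alike at (107,223) and green one at (296,152). In the top picture: carrier (157,187), clamp handle towards (228,216), black lifter (328,245), green (183,280), teal (390,237), cup (247,264), bowl (255,197), jar (250,149), tin (305,151). The wrist picture shows only bare worktop.

```bash
cat > h.py <<'E'
import numpy as np,cv2
from workcell import manip
from scipy.spatial.transform import Rotation as R
def cam(n):
    c=manip.get_calibration(n); return c,R.from_rotvec(c['rvec']).as_matrix(),np.array(c['tvec'])
def depro(n,u,v,d):
    c,Rm,t=cam(n); p=np.array([(u-c['cx'])/c['fx']*d,(v-c['cy'])/c['fy']*d,d]); return Rm.T@(p-t)
def atz(n,u,v,z):
    c,Rm,t=cam(n); r=Rm.T@np.array([(u-c['cx'])/c['fx'],(v-c['cy'])/c['fy'],1.]); o=-Rm.T@t; return o+r*(z-o[2])/r[2]
def proj(n,P):
    c,Rm,t=cam(n); q=np.asarray(P)@Rm.T+t; return np.stack([c['cx']+c['fx']*q[...,0]/q[...,2],c['cy']+c['fy']*q[...,1]/q[...,2]],-1)
def crop(src,out,x0,y0,x1,y1,s):
    p=cv2.imread(src)[y0:y1,x0:x1]; cv2.imwrite(out,cv2.resize(p,None,fx=s,fy=s,interpolation=cv2.INTER_CUBIC))
E
python3 - <<'E'
from h import *
crop('pics/top0.png','pics/t_car.png',105,140,240,235,5.9)
crop('pics/top0.png','pics/t_lift.png',295,195,360,295,6)
d=np.load('pics/top0.npy')
for n,u,v in [('carr',157,187),('clampknob',228,216),('lifter',328,245),('green',183,280),('teal',390,237),('cup',247,264),('bowl',255,197),('jar',250,149),('tin',305,151)]:
    print(n,depro('top',u,v,d[v,u]).round(3))
E
```

```text
carr [0.601 0.142 0.114]
clampknob [ 0.535 -0.042  0.   ]
lifter [ 0.435 -0.326  0.028]
green [0.354 0.088 0.015]
teal [ 0.452 -0.508  0.018]
cup [ 0.392 -0.093  0.001]
bowl [ 0.589 -0.124  0.001]
jar [ 0.72  -0.114  0.058]
tin [ 0.715 -0.277  0.038]
```

View pics/t_car.png

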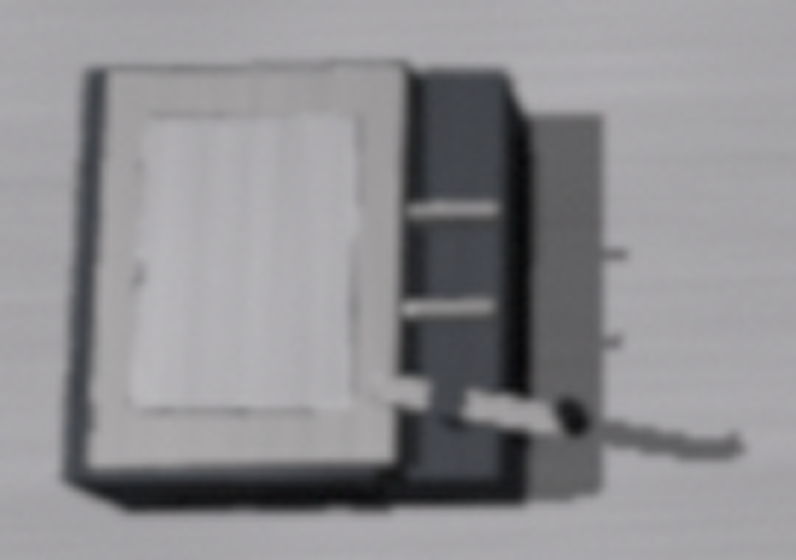

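View pics/t_lift.png

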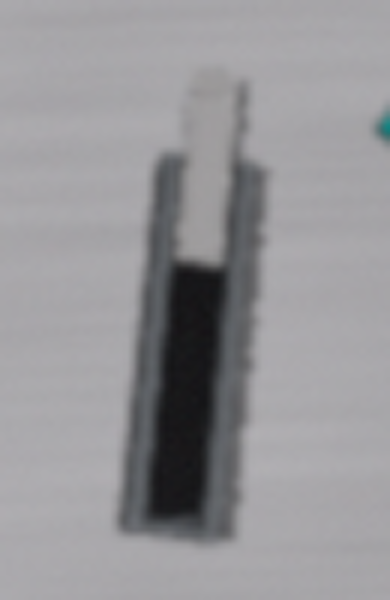

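Candidates for the lifter (top picture): black (328,245) in the cradle, green (183,280) loose, teal (390,237) loose. The crop shows the black-handled one with steel blade in the cradle, so that is it. The crop of the carrier shows the clamp knob at about (202,210) full-image pixels, and the pivot about (181,207).

```bash
python3 - <<'E'
from h import *
from scipy.ndimage import label
for cn in('top',):
    d=np.load(f'pics/{cn}0.npy'); p=cv2.imread(f'pics/{cn}0.png')
    v,u=np.mgrid[0:384,0:512]
    c,Rm,t=cam(cn)
    P=np.stack([(u-c['cx'])/c['fx']*d,(v-c['cy'])/c['fy']*d,d],-1)-t
    P=P@Rm
    np.save('pics/P.npy',P)
    print('table z',np.median(P[100:300,200:350,2]))
    def rect(m,name):
        q=P[m][:,:2].astype(np.float32)
        r=cv2.minAreaRect(q*1000); print(name,len(q),[np.round(x,1) for x in r],np.median(P[m][:,2]).round(4))
    box=(u>105)&(u<240)&(v>140)&(v<240)
    z=P[...,2]
    m=box&(z>.104)&(z<.1165)&(u<172); rect(m,'lid')
    m=box&(z>.075)&(z<.095); rect(m,'sill')
    m=box&(z>.07); rect(m,'carrier all')
    lb=(u>305)&(u<350)&(v>200)&(v<295)
    rect(lb&(z>.008),'cradle+lifter'); rect(lb&(z>.026)&(z<.04),'cradle walls')
    b=p.max(-1)<45
    rect(lb&b&(z>.005),'handle')
    rect(lb&(v<222)&(z>.008)&(z<.025),'bladetip')
    for u0,v0 in [(202,210),(201,210),(203,211),(181,207),(178,206),(170,205),(190,209),(182,208)]: print(u0,v0,P[v0,u0].round(4),p[v0,u0])
E
```

```text
table z 0.0008638069194634459
lid 3446 [array([611.6, 177.9]), array([152.5, 196. ]), np.float64(88.9)] 0.1116
sill 1092 [array([610.7, 155.3]), array([197.1, 204.6]), np.float64(88.8)] 0.0899
carrier all 5470 [array([499.5, 105.8]), array([511.1, 262.4]), np.float64(24.4)] 0.1104
cradle+lifter 1189 [array([ 390.8, -283.1]), array([146.4, 324.9]), np.float64(47.3)] 0.0264
cradle walls 609 [array([ 416.3, -318.6]), array([ 44.9, 178.7]), np.float64(80.0)] 0.0306
handle 340 [array([ 350.8, -250.3]), array([ 93.9, 251.9]), np.float64(33.3)] 0.0263
bladetip 128 [array([ 526.5, -333.4]), array([34.4, 46.3]), np.float64(80.8)] 0.0203
202 210 [0.5266 0.0158 0.1474] [25 24 26]
201 210 [0.5263 0.0181 0.1495] [30 29 30]
203 211 [ 0.3209 -0.1192  1.1947] [24 22 23]
181 207 [0.5421 0.0752 0.1208] [78 70 68]
178 206 [0.5451 0.0831 0.1209] [94 90 89]
170 205 [0.5497 0.1055 0.1159] [165 163 165]
190 209 [0.536  0.0514 0.1195] [161 159 162]
182 208 [0.5391 0.0723 0.1217] [80 76 74]
```

```bash
cat >> h.py <<'E'
def frame(x,y,yaw):
    T=np.eye(4);T[:3,:3]=R.from_euler('z',yaw,degrees=True).as_matrix();T[:2,3]=x,y;return T
def tr(T,p): return (T[:3,:3]@np.atleast_2d(p).T).T+T[:3,3]
E
cat > ov.py <<'E'
from h import *
import sys
C=frame(.611,.155,88.9); L=frame(.4449,-.3235,-10)
def draw(cn,src,out,bx,s):
    img=cv2.resize(cv2.imread(src)[bx[1]:bx[3],bx[0]:bx[2]],None,fx=s,fy=s,interpolation=cv2.INTER_CUBIC)
    def pl(T,pts,col):
        q=(proj(cn,tr(T,np.array(pts,float)/1000))-[bx[0]-.5,bx[1]-.5])*s
        cv2.polylines(img,[q.round().astype(int).reshape(-1,1,2)],True,col,1)
    pl(C,[[-55,-95,110],[85,-95,110],[85,95,110],[-55,95,110]],(0,0,255))
    pl(C,[[-100,-100,90],[-55,-100,90],[-55,100,90],[-100,100,90]],(0,255,0))
    pl(C,[[-97,-20,112],[-55,-20,112]],(255,0,0)); pl(C,[[-97,20,112],[-55,20,112]],(255,0,0))
    pl(L,[[-107.5,-12,26],[12.5,-12,26],[12.5,12,26],[-107.5,12,26]],(0,0,255))
    pl(L,[[12.5,-12,20],[107.5,-12,20],[107.5,12,20],[12.5,12,20]],(0,255,255))
    pl(L,[[-119,-22,32],[61,-22,32],[61,22,32],[-119,22,32]],(0,255,0))
    cv2.imwrite(out,img)
if __name__=='__main__':
    draw('top','pics/top0.png','pics/o1.png',(105,140,240,235),5.9)
    draw('top','pics/top0.png','pics/o2.png',(295,195,360,295),6)
    draw('scene','pics/scene0.png','pics/o3.png',(290,130,420,240),6)
E
python3 ov.py
```

```text
(no output)
```

View pics/o1.png

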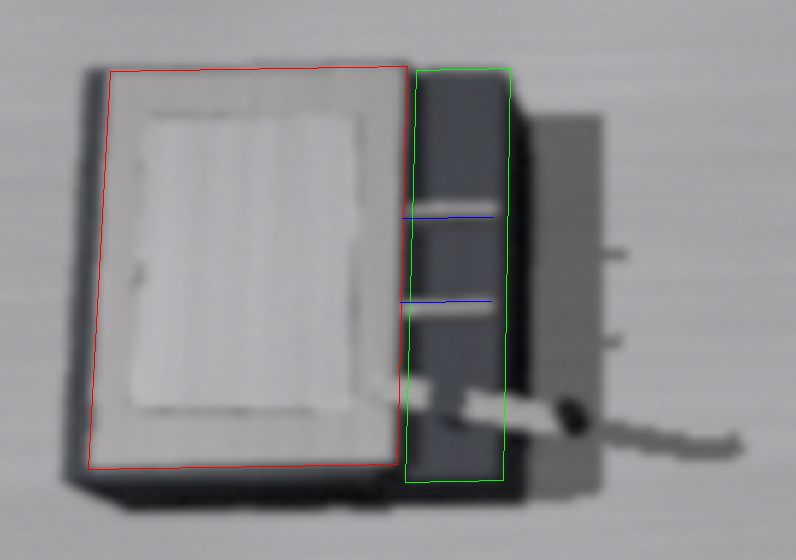

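View pics/o2.png

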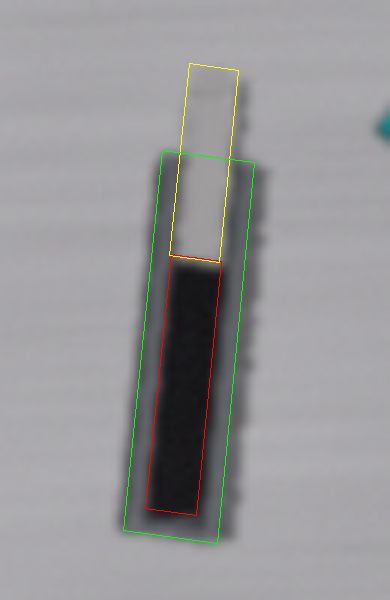

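View pics/o3.png

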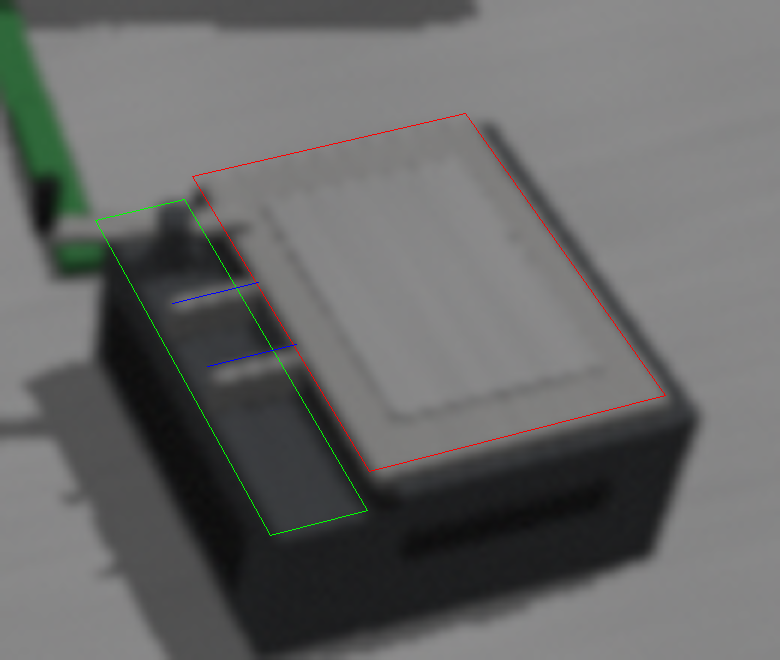

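The overlays fit to about 2 mm in the top picture (lid front edge at crop x≈403; cheeks at crop y 210 and 307), and about 3 mm in the scene picture. Now the clamp.

```bash
python3 - <<'E'
from h import *
C=frame(.611,.155,88.9)
f=lambda a,b,z:(lambda p:(p.round(4),(np.linalg.inv(C)@np.r_[p,1])[:3].round(4)))(atz('top',105-.5+a/5.9,140-.5+b/5.9,z))
print('knob',f(572,414,.147)); print('pivot',f(448,398,.12)); print('bar end',f(560,417,.117)); print('nose',f(372,390,.117))
crop('pics/scene0.png','pics/s_cl.png',290,145,350,190,12)
E
```

```text
knob (array([0.5276, 0.0173, 0.147 ]), array([-0.1393,  0.0807,  0.147 ]))
pivot (array([0.5425, 0.0768, 0.12  ]), array([-0.0795,  0.067 ,  0.12  ]))
bar end (array([0.5324, 0.0266, 0.117 ]), array([-0.1299,  0.0761,  0.117 ]))
nose (array([0.5481, 0.1119, 0.117 ]), array([-0.0443,  0.0621,  0.117 ]))
```

View pics/s_cl.png

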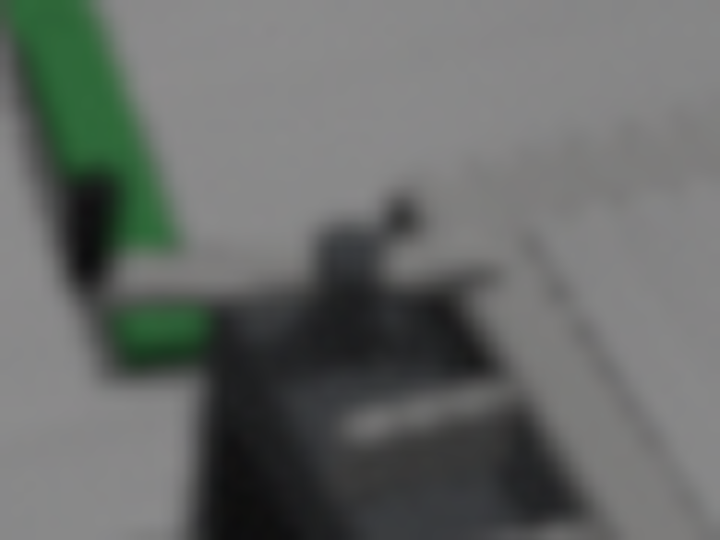

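```bash
python3 -m crank '[[[0.284,-0.576,0,0,0,-1,85],[0.284,-0.576,0,0,0,-1,85],[0.284,-0.576,0,0,0,-1,85],[0.284,-0.576,0,0,0,-1,85],[0.284,-0.576,0,0,0,-1,85],[0.284,-0.576,0,0,0,-1,85],[0.284,-0.576,0,0,0,-1,85],[0.284,-0.576,0,0,0,-1,85]]]' 20; python3 -m crank '[[[0.284,-0.576,0,0,0,-1,60],[0.284,-0.576,0,0,0,-1,60],[0.284,-0.576,0,0,0,-1,60],[0.284,-0.576,0,0,0,-1,60],[0.284,-0.576,0,0,0,-1,60],[0.284,-0.576,0,0,0,-1,60],[0.284,-0.576,0,0,0,-1,60],[0.284,-0.576,0,0,0,-1,60]]]' 20;  python3 - <<'E'
from h import *
o=manip.get_obs(); print(o['clock'],o['position'],o['ee_rot'],o['ft_force'],o['grip_width'])
p,d=manip.camera('wrist'); cv2.imwrite('pics/w1.png',p)
E
```

```text
clock: 1.15
position: [0.3925, 0.2919, 0.2313]
ee_rot: [0.975, 0.222, 0.0, -0.0]
ft_force: [0.4, -0.0, -0.3]
grip_width: 0.995
clock: 2.15
position: [0.5282, 0.0153, 0.2314]
ee_rot: [0.992, -0.125, 0.0, -0.0]
ft_force: [0.5, 0.4, -0.0]
grip_width: 0.697
2.15 [0.52823402 0.0153026  0.23138431] [ 9.92117941e-01 -1.25307537e-01  1.02275313e-04 -4.44270371e-05] [ 0.53397066  0.40309993 -0.04872846] 0.6968812695992485
```

View pics/w1.png

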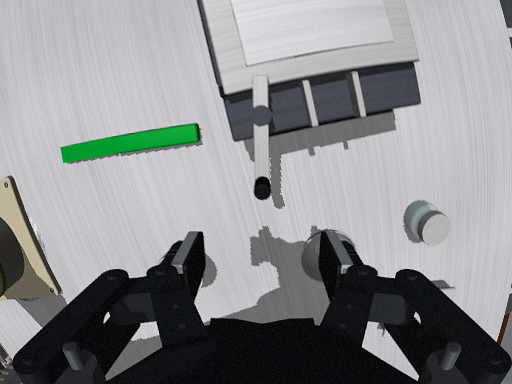

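The wrist picture shows the knob top at about (262,184), clamp hub (261,115), cheeks with front ends at (314,124) and (363,114), carrier front corners (237,138) and (419,103).

```bash
cat >> h.py <<'E'
def tool(o):
    T=np.eye(4);T[:3,:3]=R.from_quat(o['ee_rot']).as_matrix();T[:3,3]=o['position'];return T
def wz(o,u,v,z):
    c=manip.get_calibration('wrist'); T=tool(o)@np.array(c['T_tool_cam'])
    x=np.array([u-c['cx'],v-c['cy']])/c['fx']; r=np.linalg.norm(x); d=np.r_[np.sin(r)*x/max(r,1e-9),np.cos(r)]
    w=T[:3,:3]@d; return T[:3,3]+w*(z-T[2,3])/w[2]
def wproj(o,P):
    c=manip.get_calibration('wrist'); T=np.linalg.inv(tool(o)@np.array(c['T_tool_cam']))
    q=tr(T,P); h=np.linalg.norm(q[:,:2],axis=1); th=np.arctan2(h,q[:,2]); return np.stack([c['cx']+c['fx']*th*q[:,0]/h,c['cy']+c['fx']*th*q[:,1]/h],-1)
E
python3 - <<'E'
from h import *
crop('pics/w1.png','pics/w1c.png',190,50,430,210,3.3)
E
```

```text
(no output)
```

View pics/w1c.png

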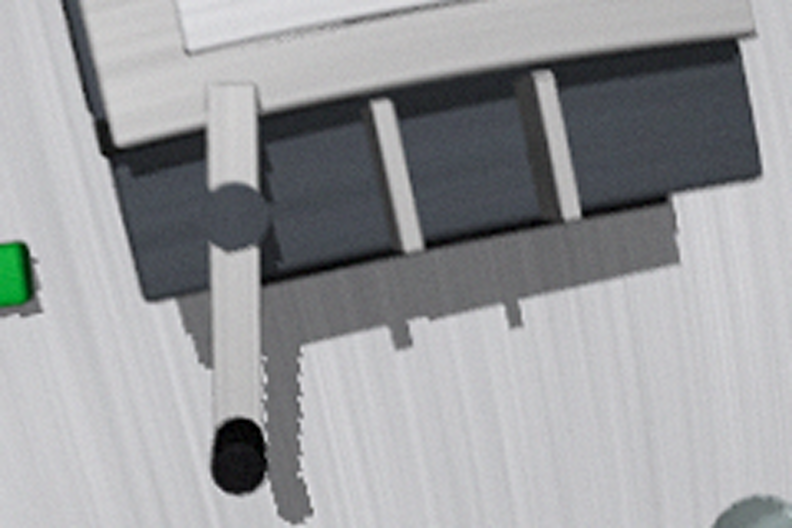

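```bash
python3 - <<'E'
from h import *
from scipy.optimize import least_squares
o=manip.get_obs()
f=lambda a,b:(190-.5+a/3.3,50-.5+b/3.3)
k=wz(o,*f(238,468),.147); print('knob',k)
pv=wz(o,*f(238,216),.12); print('pivot',pv, np.linalg.norm(k[:2]-pv[:2]))
meas=[((146,299),(-100,100,90)),((761,178),(-100,-100,90)),((116,147),(-55,95,110)),((755,37),(-55,-95,110)),
((401,250),(-97,23.5,112)),((426,249),(-97,20,112)),((561,219),(-97,-20,112)),((580,217),(-97,-23.5,112))]
M=np.array([f(*m[0]) for m in meas]);Q=np.array([m[1] for m in meas])/1000
def res(p): return (wproj(o,tr(frame(*p),Q))-M)
s=least_squares(lambda p:res(p).ravel(),[.611,.155,88.9]); print(s.x,res(s.x).round(1))
C=frame(*s.x)
print((np.linalg.inv(C)@np.r_[k,1])[:3],(np.linalg.inv(C)@np.r_[pv,1])[:3])
E
```

```text
knob [0.53102273 0.01502552 0.147     ]
pivot [0.54640832 0.07249174 0.12      ] 0.05949019326738242
[ 0.61610168  0.14968377 87.90419868] [[-1.1  2.6]
 [ 1.7  2. ]
 [-0.6  1.1]
 [ 1.5  0.6]
 [ 2.7 -1.6]
 [-1.1 -2.1]
 [-0.1 -1. ]
 [-2.4 -1. ]]
[-0.13767955  0.08009752  0.147     ] [-0.07968911  0.0668238   0.12      ]
```

```bash
python3 -m crank '[[[0,0,-0.6,0,0,0,50],[0,0,-0.6,0,0,0,45],[0,0,-0.6,0,0,0,40],[0,0,0,0,0,0,10],[0,0,0,0,0,0,10],[0,0,0,0,0,0,10]]]' 20;  python3 - <<'E'
from h import *
p,d=manip.camera('wrist'); cv2.imwrite('pics/w2.png',p)
E
```

```text
clock: 2.95
position: [0.528, 0.017, 0.124]
ee_rot: [0.992, -0.123, 0.0, 0.0]
ft_force: [-0.6, -2.1, -7.1]
grip_width: 0.152
```

View pics/w2.png

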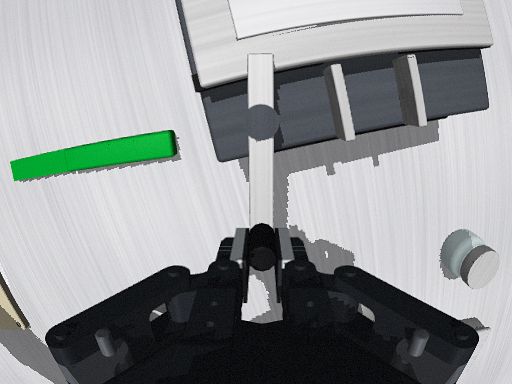

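The wrist picture shows the knob held between the pads at (262,245). Now compute the arc.

```bash
python3 - <<'E'
import numpy as np
pv=np.array([.5445,.0745]); k=np.array([.528,.0165]); r=k-pv; a0=np.arctan2(r[1],r[0]); l=np.hypot(*r)
P=[pv+.06*np.array([np.cos(a0-np.radians(5*i)),np.sin(a0-np.radians(5*i))]) for i in range(18)]
print(np.degrees(a0),(np.diff(P,axis=0)/.06).round(3).tolist(),P[15],P[16])
E
```

```text
-105.88013877707525 [[-0.083, 0.028], [-0.08, 0.035], [-0.077, 0.041], [-0.073, 0.048], [-0.068, 0.054], [-0.063, 0.06], [-0.058, 0.065], [-0.052, 0.07], [-0.046, 0.074], [-0.039, 0.078], [-0.032, 0.081], [-0.025, 0.084], [-0.018, 0.085], [-0.01, 0.087], [-0.002, 0.087], [0.005, 0.087], [0.013, 0.086]] [0.48450708 0.07542164] [0.4848157  0.08064686]
```

```bash
python3 -m crank '[[[-0.083,0.028,0.02,0,0,-1,10],[-0.08,0.035,0,0,0,-1,10],[-0.077,0.041,0,0,0,-1,10],[-0.073,0.048,0,0,0,-1,10],[-0.068,0.054,0,0,0,-1,10],[-0.063,0.06,0,0,0,-1,10],[-0.058,0.065,0,0,0,-1,10],[-0.052,0.07,0,0,0,-1,10]]]'; python3 -m crank '[[[-0.046,0.074,0,0,0,-1,10],[-0.039,0.078,0,0,0,-1,10],[-0.032,0.081,0,0,0,-1,10],[-0.025,0.084,0,0,0,-1,10],[-0.018,0.085,0,0,0,-1,10],[-0.01,0.087,0,0,0,-1,10],[-0.002,0.087,0,0,0,-1,10],[0,0.05,0,0,0,0,10]]]';  python3 - <<'E'
from h import *
p,d=manip.camera('wrist'); cv2.imwrite('pics/w3.png',p)
E
```

```text
clock: 4.0
position: [0.4926, 0.0405, 0.1241]
ee_rot: [0.89, -0.456, -0.002, 0.002]
ft_force: [-8.6, -4.2, -5.0]
grip_width: 0.152
clock: 5.0
position: [0.4806, 0.0792, 0.1241]
ee_rot: [0.712, -0.702, -0.003, 0.003]
ft_force: [-17.2, -1.9, 2.5]
grip_width: 0.155
```

View pics/w3.png

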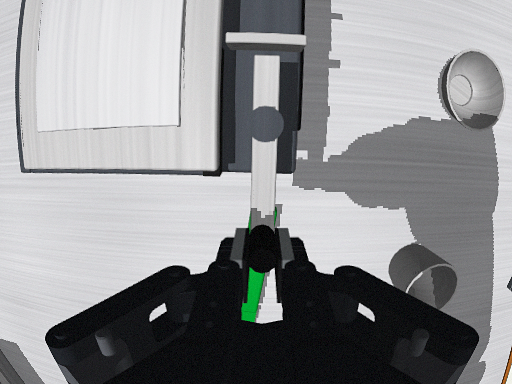

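```bash
python3 -m crank '[[[-0.065,0.06,0,0,0,-0.3,10],[0,0.06,0,0,0,0,10],[0,0,0,0,0,0,10]]]'
```

```text
clock: 5.42
position: [0.4805, 0.0806, 0.1242]
ee_rot: [-0.702, 0.713, -0.002, -0.003]
ft_force: [2.9, -21.6, -11.6]
grip_width: 0.156
```

```bash
python3 -m crank '[[[0,-0.06,0,0,0,0,10],[0,0,0,0,0,0,30],[0,0,0,0,0,0,30],[0,0,0,0,0,0,30],[0,0,0.9,0,0,0,40],[0,0,0.9,0,0,0,60],[0,0,0,0,0,0,60]]]';  python3 - <<'E'
from h import *
p,d=manip.camera('wrist'); cv2.imwrite('pics/w4.png',p)
p,d=manip.camera('top'); cv2.imwrite('pics/top4.png',p);crop('pics/top4.png','pics/t4c.png',105,140,240,235,5.9)
E
```

```text
clock: 6.3
position: [0.4826, 0.0836, 0.2368]
ee_rot: [-0.703, 0.711, -0.001, 0.004]
ft_force: [-0.3, -0.1, -1.0]
grip_width: 0.705
```

View pics/w4.png

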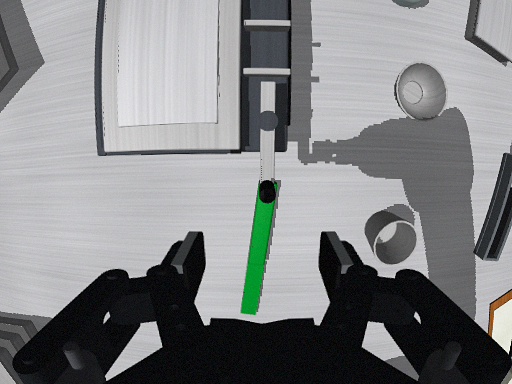

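View pics/t4c.png

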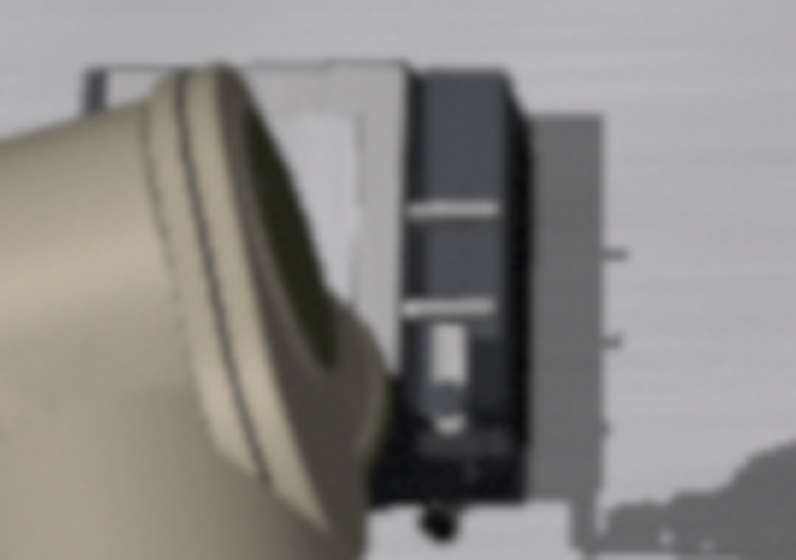

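The wrist picture shows the clamp along the carrier's +y: hub (268,121), knob (267,190), with the nose ending short of the near cheek at (268,70). The top picture agrees. On to the lifter.

```bash
python3 -m crank '[[[0.102,-0.88,0,0,0,-0.23,60],[0.102,-0.88,0,0,0,-0.23,60],[0.102,-0.88,0,0,0,-0.23,60],[0.102,-0.88,0,0,0,-0.23,60],[0.102,-0.88,0,0,0,-0.23,50],[0.102,-0.88,0,0,0,-0.23,50],[0.102,-0.88,0,0,0,-0.23,50],[0.102,-0.88,0,0,0,-0.23,50]]]' 60;python3 -m crank '[[[0,0,-0.5,0,0,0,50],[0,0,-0.5,0,0,0,50],[0,0,0,0,0,0,50]]]'; python3 - <<'E'
from h import *
import ov
p,d=manip.camera('wrist'); cv2.imwrite('pics/w5.png',p); o=manip.get_obs()
crop('pics/w5.png','pics/w5c.png',160,90,360,290,3)
L=frame(.4449,-.3235,-10)
print(wproj(o,tr(L,np.array([[107.5,12,20],[107.5,-12,20],[61,22,32],[61,-22,32],[12.5,12,26],[12.5,-12,26]])/1000)).round(1))
E
```

```text
clock: 7.4
position: [0.5294, -0.3407, 0.2309]
ee_rot: [-0.644, 0.765, 0.001, -0.001]
ft_force: [0.9, 0.6, 0.3]
grip_width: 0.588
clock: 7.78
position: [0.5279, -0.3385, 0.1693]
ee_rot: [-0.644, 0.765, 0.003, -0.001]
ft_force: [0.3, 0.6, 0.4]
grip_width: 0.583
[[249.6 155.8]
 [273.6 155.9]
 [239.5 203.7]
 [283.4 203.9]
 [250.1 244.7]
 [272.4 244.7]]
```

View pics/w5.png

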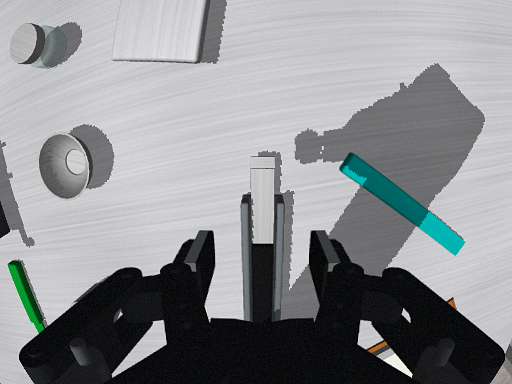

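View pics/w5c.png

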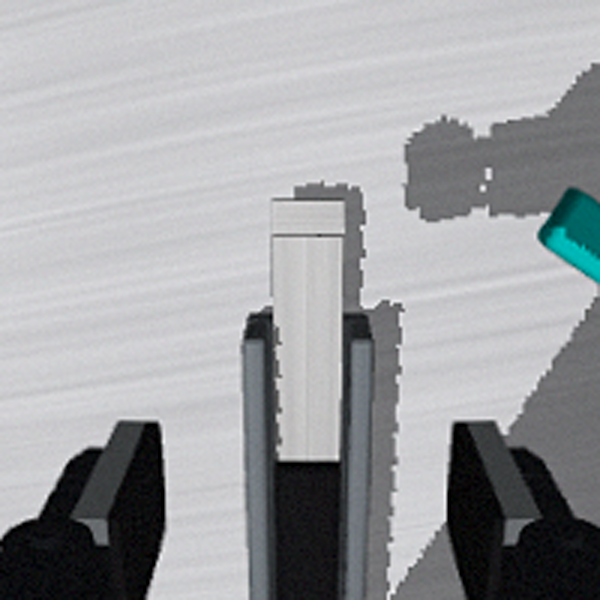

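The wrist crop shows the blade tip corners at full-image (250,156),(275,156) and the cradle end at y≈203, within 1 px of my model; the jaws straddle it squarely.

```bash
python3 -m crank '[[[0.03,0,-0.885,0,0,0,45],[0.02,0,-0.885,0,0,0,42],[0,0,-0.885,0,0,0,42],[0,0,0,0,0,0,15],[0,0,0,0,0,0,15],[0,0,0,0,0,0,15],[0,0,0,0,0,0,15]]]' 100; python3 - <<'E'
from h import *
p,d=manip.camera('wrist'); cv2.imwrite('pics/w6.png',p);crop('pics/w6.png','pics/w6c.png',160,150,360,350,3)
E
```

```text
clock: 8.7
position: [0.5334, -0.34, 0.015]
ee_rot: [-0.644, 0.765, -0.001, 0.001]
ft_force: [-0.1, -0.2, -1.0]
grip_width: 0.232
```

View pics/w6c.png

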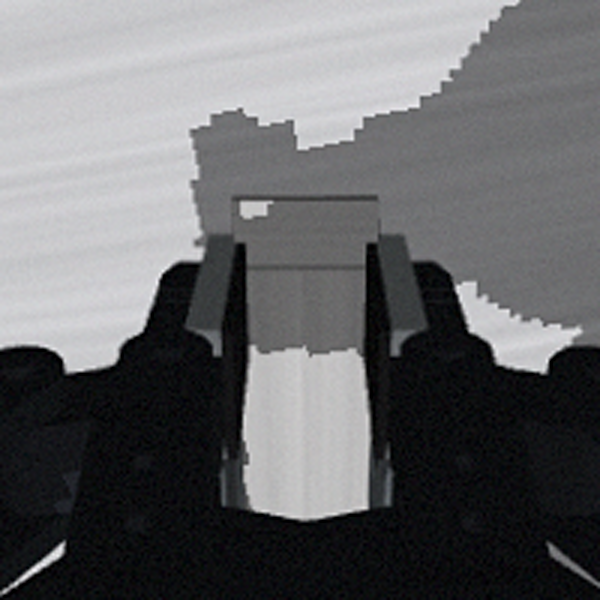

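```bash
python3 -m crank '[[[0,0,0,0,0,0,42],[0,0,0,0,0,0,42],[0,0,0,0,0,0,42],[0,0,-0.12,0,0,0,42],[0,0,0,0,0,0,42]]]';python3 -m crank '[[[0,0,0,0,0,0,15],[0,0,0,0,0,0,15],[0,0,0,0,0,0,15],[0,0,0,0,0,0,15],[0,0,0,0,0,0,15]]]' 100; python3 - <<'E'
from h import *
p,d=manip.camera('wrist'); cv2.imwrite('pics/w7.png',p);crop('pics/w7.png','pics/w7c.png',160,150,360,350,3)
E
```

```text
clock: 9.38
position: [0.532, -0.3393, 0.0052]
ee_rot: [-0.644, 0.765, 0.001, -0.0]
ft_force: [0.4, 0.8, -0.1]
grip_width: 0.489
clock: 10.0
position: [0.5324, -0.3397, 0.0061]
ee_rot: [-0.644, 0.765, -0.0, -0.0]
ft_force: [-0.6, -0.4, 1.2]
grip_width: 0.24
```

View pics/w7c.png

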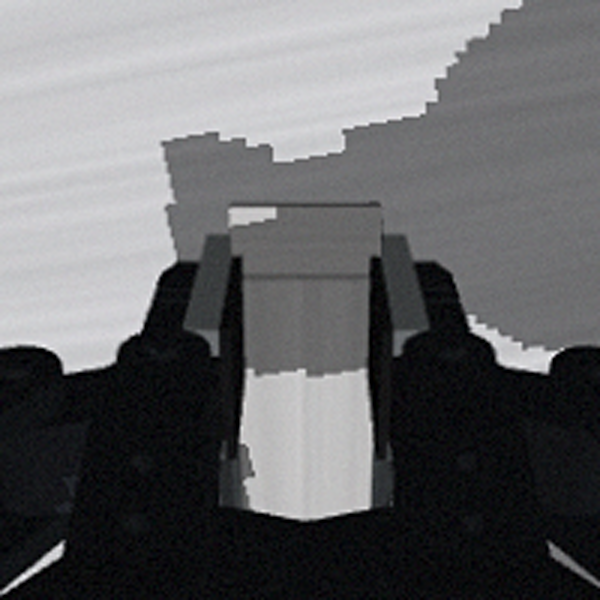

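```bash
python3 -m crank '[[[0,0,0.2,0,0,0,15],[0,0,0.3,0,0,0,15],[0,0,0.4,0,0,0,15],[0,0,0.5,0,0,0,15],[0,0,0.3,0,0,0,15],[0,0,0,0,0,0,15]]]' 120; python3 - <<'E'
from h import *
p,d=manip.camera('scene'); cv2.imwrite('pics/s8.png',p);crop('pics/s8.png','pics/s8c.png',120,130,270,250,5)
p,d=manip.camera('wrist'); cv2.imwrite('pics/w8.png',p)
E
```

```text
clock: 10.8
position: [0.5332, -0.3401, 0.1097]
ee_rot: [-0.644, 0.765, -0.001, 0.001]
ft_force: [-0.0, 0.3, -1.8]
grip_width: 0.232
```

View pics/s8c.png

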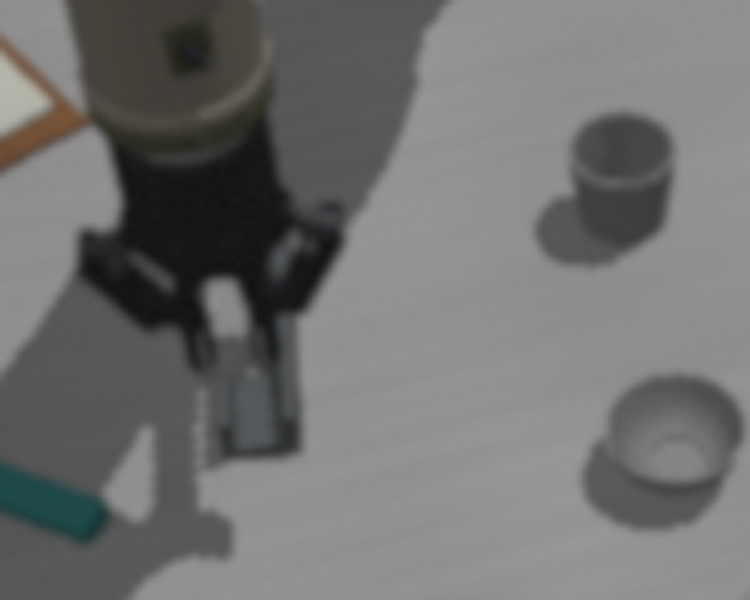

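View pics/w8.png

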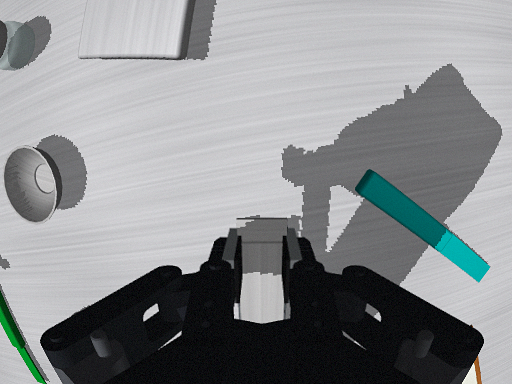

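The scene crop shows the cradle empty with the lifter held above it, the blade at crop (225,305); the wrist picture shows the tip line unmoved at y≈218, so no droop.

```bash
python3 -m crank '[[[0,0.6,0,0,0,0,15],[0,0.6,0,0,0,0,15],[0,0.6,0,0,0,0,15],[0,0,-0.6,0,0,0,15],[0,0,-0.6,0,0,0,15],[0,0,-0.5,0,0,0,15],[0,0,0,0,0,0,15]]]'
```

```text
clock: 11.78
position: [0.5308, -0.2312, 0.0039]
ee_rot: [-0.644, 0.765, 0.002, -0.002]
ft_force: [0.6, 1.2, -0.2]
grip_width: 0.233
```

Gently open, then rise.

```bash
python3 -m crank '[[[0,0,-0.02,0,0,0,15],[0,0,0,0,0,0,26],[0,0,0,0,0,0,32],[0,0,0,0,0,0,42],[0,0,0.2,0,0,0,42],[0,0,0.8,0,0,0,45],[-0.6,0,0.8,0,0,0,45],[-0.6,0,0,0,0,0,45]]]';python3 -m crank '[[[-0.4,0,0,0,0,0,45],[0,0,0,0,0,0,45]]]'; python3 - <<'E'
from h import *
o=manip.get_obs();p,d=manip.camera('wrist'); cv2.imwrite('pics/w9.png',p);crop('pics/w9.png','pics/w9c.png',160,70,360,270,3)
for u,v in [(0,0)]: pass
np.save('pics/o9.npy',np.r_[o['position'],o['ee_rot']]); print(o['position'])
E
```

```text
clock: 12.78
position: [0.4614, -0.2332, 0.1164]
ee_rot: [-0.644, 0.765, -0.002, 0.002]
ft_force: [-0.4, 0.7, 0.3]
grip_width: 0.527
clock: 13.02
position: [0.4354, -0.2317, 0.1135]
ee_rot: [-0.643, 0.765, 0.0, 0.001]
ft_force: [0.4, -0.7, 0.2]
grip_width: 0.523
[ 0.43538203 -0.23170884  0.11353155]
```

View pics/w9.png

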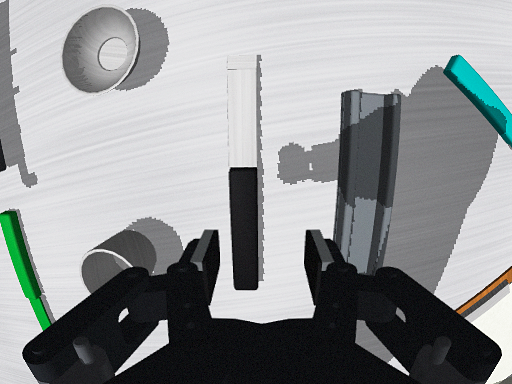

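View pics/w9c.png

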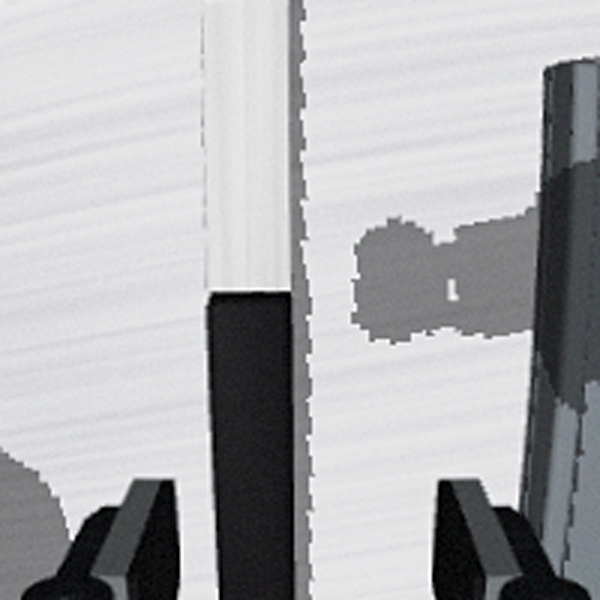

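The wrist picture shows the lifter flat on the worktop: tip edge (228–259,56), blade/handle joint (230–257,167), handle end (234–258,289), undisturbed bowl and cup at left.

```bash
python3 - <<'E'
from h import *
o=manip.get_obs()
tip=(wz(o,228,56,.010)+wz(o,259,56,.010))/2; j=(wz(o,229.8,167.5,.016)+wz(o,256.8,167.5,.016))/2; e=(wz(o,233.5,289,.016)+wz(o,257.5,289,.016))/2
print(tip,j,e,np.linalg.norm((tip-e)[:2]),np.linalg.norm((j-e)[:2]))
d=(tip-e)[:2]; print('yaw',np.degrees(np.arctan2(d[1],d[0]))); u=d/np.linalg.norm(d)
print('target', e[:2]+u*(107.5-22)/1000, j[:2]-u*.0345, tip[:2]-u*.1295)
x=R.from_quat(o['ee_rot']).as_matrix()[:,0]; print('toolx',np.degrees(np.arctan2(x[1],x[0])))
E
```

```text
[ 0.55187951 -0.23558085  0.01      ] [ 0.46066552 -0.21947491  0.016     ] [ 0.34374693 -0.19878397  0.016     ] 0.21136030797475572 0.11873530135382936
yaw -10.026026095093112
target [ 0.42794124 -0.21366913] [ 0.42669238 -0.21346862] [ 0.42435713 -0.21303548]
toolx -99.8315316417513
```

```bash
python3 -m crank '[[[-0.14,0.3,0,0,0,0,45],[0,0,-0.6,0,0,0,45],[0,0,-0.6,0,0,0,45],[0,0,-0.58,0,0,0,45],[0,0,-0.05,0,0,0,45],[0,0,0,0,0,0,45]]]' 120; 
```

```text
clock: 13.82
position: [0.4288, -0.2141, 0.0039]
ee_rot: [-0.644, 0.765, -0.0, -0.0]
ft_force: [0.5, -0.0, -0.1]
grip_width: 0.53
```

```bash
python3 -m crank '[[[0,0,-0.03,0,0,0,10],[0,0,0,0,0,0,10],[0,0,0,0,0,0,10],[0,0,0,0,0,0,10],[0,0,0,0,0,0,10],[0,0,0.2,0,0,0,10],[0,0,0.5,0,0,0,10],[0,0,0.8,0,0,0,10]]]' 120;python3 -m crank '[[[0,0,0.5,0,0,0,10],[0,0,0,0,0,0,10]]]'; python3 - <<'E'
from h import *
o=manip.get_obs();p,d=manip.camera('wrist'); cv2.imwrite('pics/w10.png',p)
E
```

```text
clock: 14.82
position: [0.4272, -0.2135, 0.0923]
ee_rot: [-0.644, 0.765, 0.001, -0.001]
ft_force: [1.1, 0.4, -0.4]
grip_width: 0.24
clock: 15.08
position: [0.4295, -0.2139, 0.1237]
ee_rot: [-0.644, 0.765, -0.001, 0.002]
ft_force: [0.7, 0.4, -1.9]
grip_width: 0.246
```

View pics/w10.png

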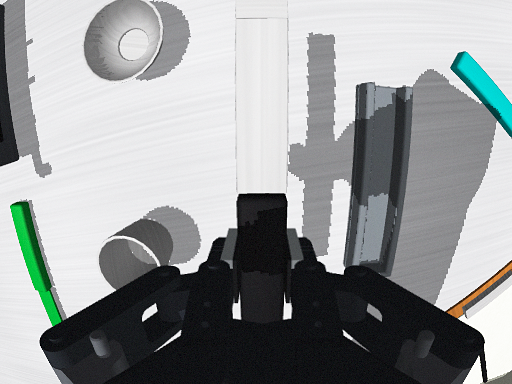

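The wrist picture shows the lifter gripped: handle front edge at (236–288,194), blade step at y=18, tip near y=0. Compute its pose in the tool frame.

```bash
python3 - <<'E'
from h import *
o=manip.get_obs(); T=np.linalg.inv(tool(o)); z=o['position'][2]
for (u,v,dz) in [(237,194,.014),(288,194,.014),(236,18,.007),(288,18,.007)]:
    for e in (0,.003):
        print(u,v,tr(T,wz(o,u,v,z+dz+e)).round(4))
E
python3 - <<'E'
from h import *
crop('pics/w10.png','pics/w10c.png',200,0,330,220,2.7)
E
```

```text
237 194 [[-0.0118 -0.0316 -0.0139]]
237 194 [[-0.0116 -0.0324 -0.0169]]
288 194 [[ 0.0113 -0.0316 -0.0139]]
288 194 [[ 0.011  -0.0325 -0.0169]]
236 18 [[-0.0123 -0.1127 -0.0067]]
236 18 [[-0.0121 -0.1118 -0.0097]]
288 18 [[ 0.0113 -0.1127 -0.0067]]
288 18 [[ 0.011  -0.1118 -0.0097]]
```

View pics/w10c.png

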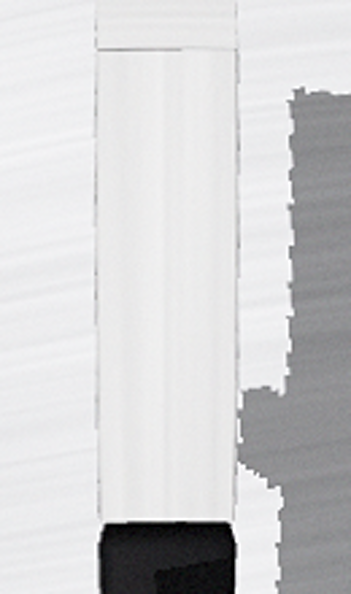

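```bash
python3 -m crank '[[[0.147,0.101,0.3,0,0,0.985,10],[0.147,0.101,0.3,0,0,0.985,10],[0.147,0.101,0,0,0,0.985,10],[0.147,0.101,0,0,0,0.985,10],[0.147,0.101,0,0,0,0.985,10],[0.147,0.101,0,0,0,0.985,10],[0.147,0.101,0,0,0,0.985,10],[0.147,0.101,0,0,0,0.985,10]]]';python3 -m crank '[[[0.147,0.101,0,0,0,0.985,10],[0.147,0.101,0,0,0,0.985,10],[0.147,0.101,0,0,0,0.985,10],[0.147,0.101,0,0,0,0.985,10],[0.147,0.101,0,0,0,0.985,10],[0.147,0.101,0,0,0,0.985,10],[0.147,0.101,0,0,0,0.985,10],[0.147,0.101,0,0,0,0.985,10]]]';python3 -m crank '[[[0.147,0.101,0,0,0,0.985,10],[0.147,0.101,0,0,0,0.985,10],[0.147,0.101,0,0,0,0.985,10],[0.147,0.101,0,0,0,0.985,10],[0,0,0,0,0,0,10]]]'; python3 - <<'E'
from h import *
o=manip.get_obs();p,d=manip.camera('wrist'); cv2.imwrite('pics/w11.png',p); x=tool(o)[:3,:2];print(np.degrees(np.arctan2(-x[1,1],-x[0,1])), -x[:,1])
E
```

```text
clock: 16.12
position: [0.4981, -0.1648, 0.1559]
ee_rot: [0.865, -0.502, -0.001, 0.001]
ft_force: [0.3, 0.5, -1.0]
grip_width: 0.242
clock: 17.12
position: [0.5686, -0.1164, 0.1557]
ee_rot: [0.983, -0.181, -0.001, 0.0]
ft_force: [-0.2, 0.2, -1.0]
grip_width: 0.243
clock: 17.75
position: [0.6041, -0.0919, 0.1557]
ee_rot: [1.0, -0.011, -0.001, -0.0]
ft_force: [-0.3, 0.6, -1.0]
grip_width: 0.243
88.70772633588614 [2.25525181e-02 9.99745660e-01 1.25562714e-06]
```

View pics/w11.png

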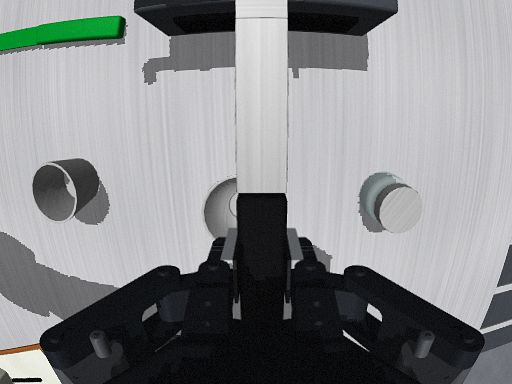

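The wrist picture shows the blade pointing straight at the carrier front (bottom corners of the front face near (168,35) and (368,33)), blade between x=236 and 288.

```bash
python3 - <<'E'
from h import *
o=manip.get_obs()
for u,v in [(168,35),(368,33)]: print(wz(o,u,v,0).round(4))
for n,b in(('top',(105,140,240,235)),('scene',(270,130,420,240))):
    p,d=manip.camera(n); cv2.imwrite(f'pics/{n}11.png',p); crop(f'pics/{n}11.png',f'pics/{n}11c.png',*b,5.2)
crop('pics/w11.png','pics/w11c.png',120,0,410,80,2.7)
E
```

```text
[0.5114 0.0613 0.    ]
[0.7172 0.0601 0.    ]
```

View pics/top11c.png

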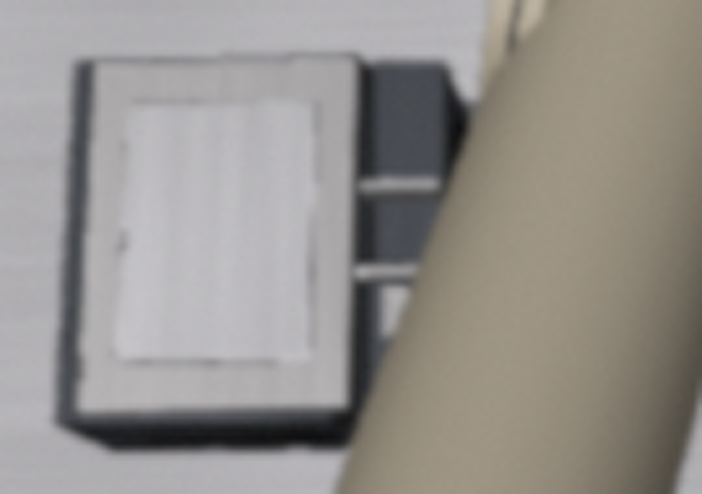

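View pics/scene11c.png

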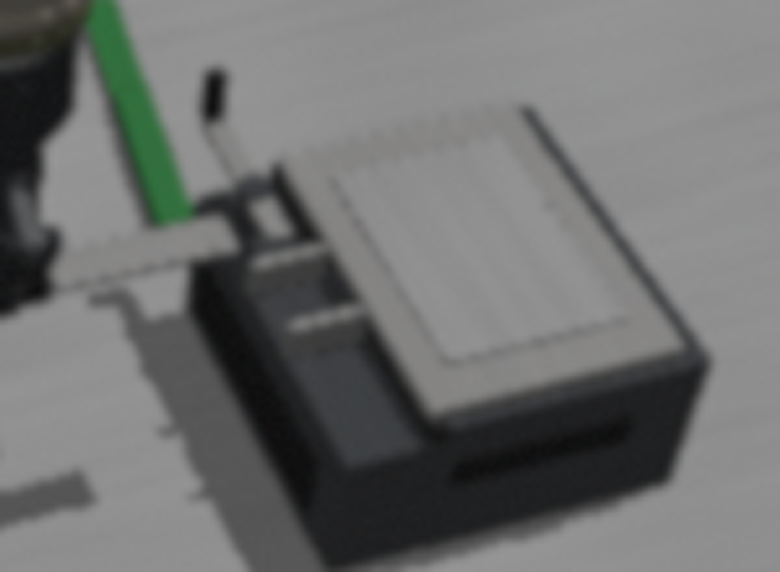

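View pics/w11c.png

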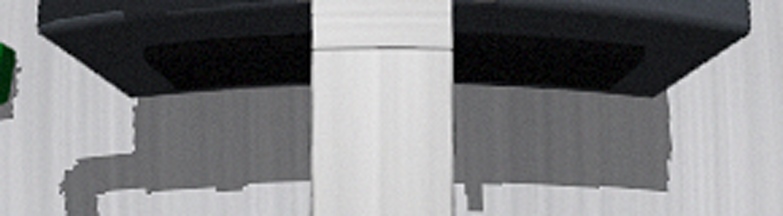

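```bash
python3 - <<'E'
from h import *
f=lambda a,b:(270-.5+a/5.2,130-.5+b/5.2)
print('tip',atz('scene',*f(214,220),.162),atz('scene',*f(240,254),.162))
for q in [(250,268),(326,246),(290,328),(360,308)]: print('cheek',atz('scene',*f(*q),.112).round(4))
g=lambda a,b:(105-.5+a/5.2,140-.5+b/5.2)
for q in [(440,185),(362,185),(357,272)]: print('cheek top',atz('top',*g(*q),.112).round(4))
E
```

```text
tip [0.5988583 0.0283736 0.162    ] [0.62452773 0.03107799 0.162     ]
cheek [0.5922 0.0556 0.112 ]
cheek [0.5906 0.099  0.112 ]
cheek [0.637  0.0576 0.112 ]
cheek [0.636  0.0966 0.112 ]
cheek top [0.6323 0.0548 0.112 ]
cheek top [0.6338 0.0958 0.112 ]
cheek top [0.5868 0.0981 0.112 ]
```

```bash
python3 -m crank '[[[0.05,0,-0.55,0,0,0,10],[0,0,-0.56,0,0,0,10],[0,0,0,0,0,0,10],[0,0,0,0,0,0,10]]]'; python3 - <<'E'
from h import *
n='scene'
p,d=manip.camera(n); cv2.imwrite(f'pics/{n}12.png',p); crop(f'pics/{n}12.png',f'pics/{n}12c.png',260,130,370,230,7)
o=manip.get_obs();print(o['position'])
E
```

```text
clock: 18.4
position: [0.6079, -0.0929, 0.0919]
ee_rot: [1.0, -0.012, 0.001, 0.0]
ft_force: [1.1, -0.5, -0.8]
grip_width: 0.245
[ 0.60821293 -0.09284161  0.09229738]
```

View pics/scene12c.png

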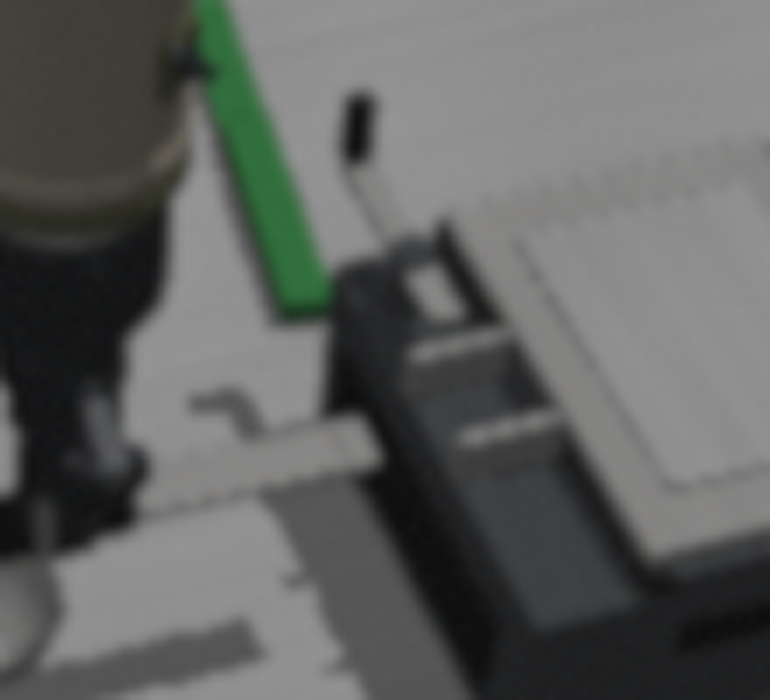

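The scene crop shows the tip (crop (365,445)) a little short of the guide, level with the sill and aimed between the two cheeks (crop (460,345) and (505,430)). Insert with force checks.

```bash
python3 -m crank '[[[0,0.2,-0.05,0,0,0,10],[0,0.25,0,0,0,0,10],[0,0.25,0,0,0,0,10],[0,0.2,0,0,0,0,10],[0,0,0,0,0,0,10]]]'; python3 - <<'E'
from h import *
n='scene'
p,d=manip.camera(n); cv2.imwrite(f'pics/{n}13.png',p); crop(f'pics/{n}13.png',f'pics/{n}13c.png',260,130,370,230,7)
o=manip.get_obs();print(o['position'],o['torque'])
E
```

```text
clock: 19.08
position: [0.6075, -0.0367, 0.0876]
ee_rot: [1.0, -0.01, 0.0, -0.0]
ft_force: [-0.9, 0.2, -0.8]
grip_width: 0.247
[ 0.60744365 -0.03794153  0.08765004] [-0.05185211  0.04524855  0.01750165]
```

View pics/scene13c.png

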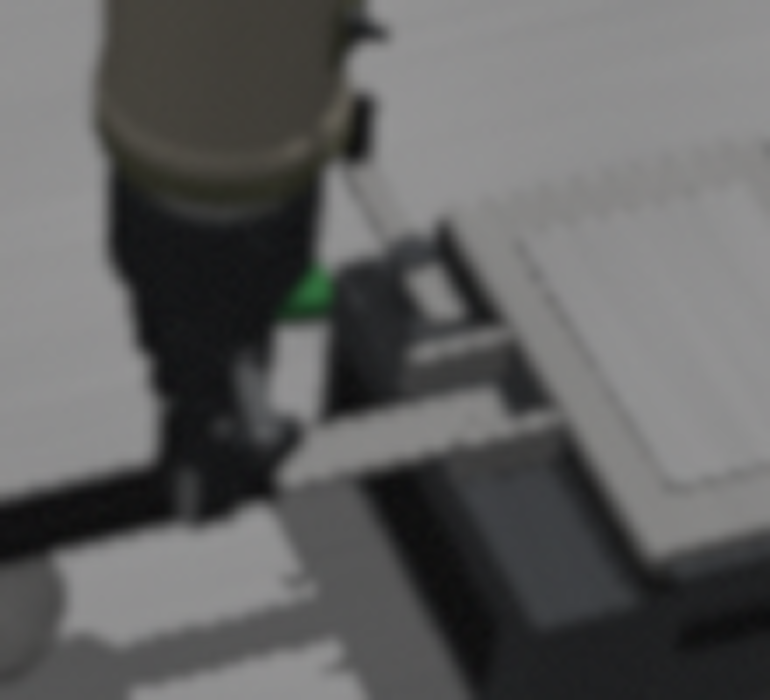

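The tip is inside the guide, at crop (500,395), between the cheeks. Continue into the slot.

```bash
python3 -m crank '[[[0,0.12,0.01,0,0,0,10],[0,0.12,0,0,0,0,10],[0,0.12,0,0,0,0,10],[0,0,0,0,0,0,10]]]'; python3 -m crank '[[[0,0.12,0,0,0,0,10],[0,0.12,0,0,0,0,10],[0,0.1,0,0,0,0,10],[0,0,0,0,0,0,10]]]';python3 - <<'E'
from h import *
n='scene'
p,d=manip.camera(n); cv2.imwrite(f'pics/{n}14.png',p); crop(f'pics/{n}14.png',f'pics/{n}14c.png',260,130,370,230,7)
p,d=manip.camera('wrist'); cv2.imwrite(f'pics/w14.png',p)
o=manip.get_obs();print(o['position'],o['torque'])
E
```

```text
clock: 19.62
position: [0.6075, -0.0159, 0.0882]
ee_rot: [1.0, -0.011, -0.0, -0.0]
ft_force: [0.2, -0.2, -1.6]
grip_width: 0.245
clock: 20.12
position: [0.6075, 0.0044, 0.0882]
ee_rot: [1.0, -0.011, 0.0, -0.0]
ft_force: [-0.9, 0.6, -1.9]
grip_width: 0.242
[0.60742039 0.00343187 0.08823065] [-0.04154052  0.02962838 -0.02243204]
```

View pics/scene14c.png

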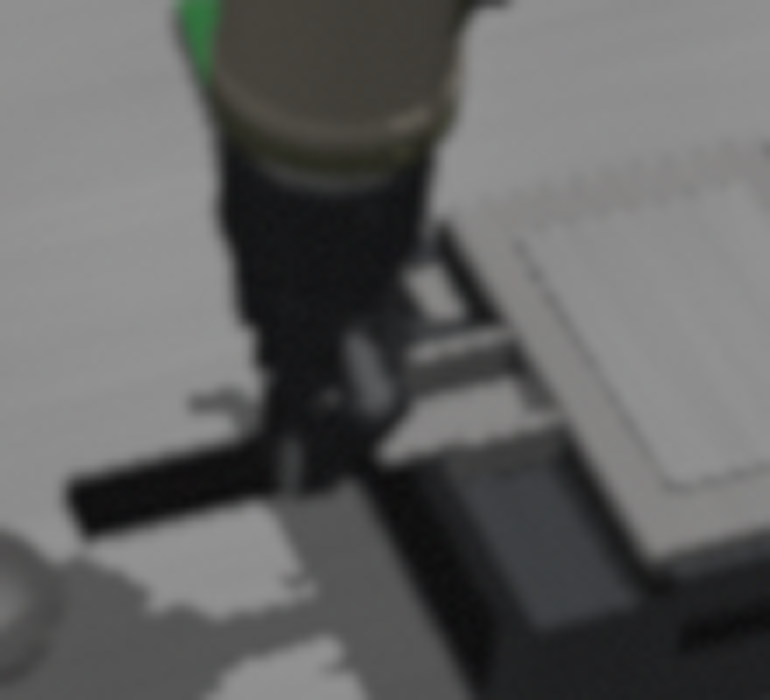

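View pics/w14.png

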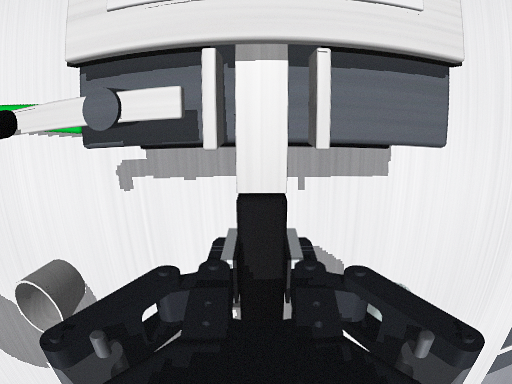

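The wrist picture shows the blade lying centred between the cheeks (x 202–216 and 316–330) and vanishing under the lid edge at y≈45; the handle front (y=194) stops short of the carrier front (y=148). Clamp nose (182,102) is clear of the guide. Now work out the lifting arc.

```bash
python3 - <<'E'
import numpy as np
r=.109
th=np.radians(np.arange(0,111,5)); y=-r*np.cos(th); z=r*np.sin(th)
for i in range(len(th)-1): print(int(np.degrees(th[i+1]).round()),(np.diff(y)[i]/.06).round(3),(np.diff(z)[i]/.06).round(3))
E
python3 -m crank '[[[0,0,0.08,0,0,0,10],[0,0.007,0.158,0,0,0,10],[0,0.021,0.157,0,0,0,10],[0,0,0,0,0,0,10]]]'; python3 - <<'E'
from h import *
n='scene'
p,d=manip.camera(n); cv2.imwrite(f'pics/{n}15.png',p); crop(f'pics/{n}15.png',f'pics/{n}15c.png',280,110,410,230,6)
p,d=manip.camera('wrist'); cv2.imwrite(f'pics/w15.png',p)
o=manip.get_obs();print(o['position'],o['ft_force'],o['torque'])
E
```

```text
5 0.007 0.158
10 0.021 0.157
15 0.034 0.155
20 0.048 0.151
25 0.061 0.146
30 0.073 0.141
35 0.085 0.134
40 0.096 0.126
45 0.107 0.117
50 0.117 0.107
55 0.126 0.096
60 0.134 0.085
65 0.141 0.073
70 0.146 0.061
75 0.151 0.048
80 0.155 0.034
85 0.157 0.021
90 0.158 0.007
95 0.158 -0.007
100 0.157 -0.021
105 0.155 -0.034
110 0.151 -0.048
clock: 20.72
position: [0.6078, 0.005, 0.1129]
ee_rot: [1.0, -0.011, 0.001, -0.0]
ft_force: [0.3, -1.4, -3.6]
grip_width: 0.244
[0.60762577 0.00535801 0.11215814] [-0.13138583 -0.16496223 -2.11246024] [-0.28755802  0.01994253 -0.04817104]
```

View pics/scene15c.png

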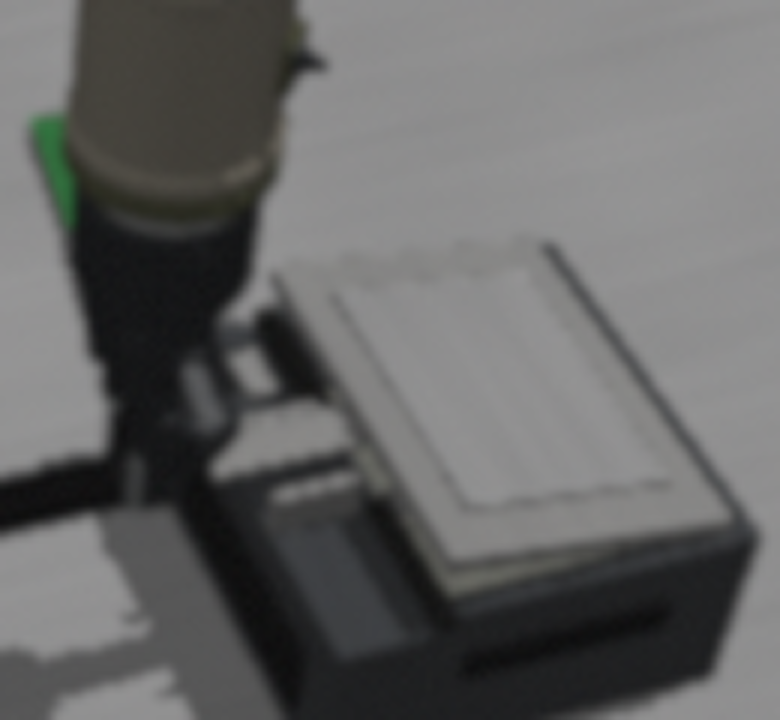

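View pics/w15.png

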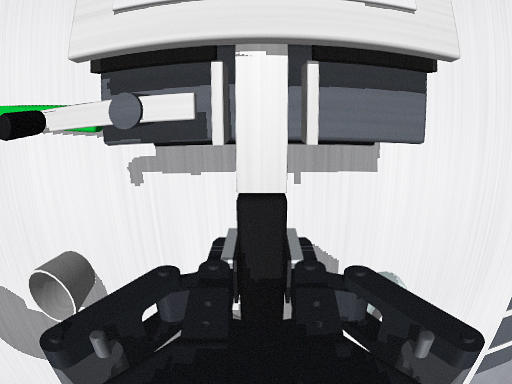

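The scene crop shows the lid rising (front edge lifted at crop (450,560)), the lifter not slipping. Continue the arc.

```bash
python3 -m crank '[[[0.001,0.034,0.155,0,0,0,10],[0.001,0.048,0.151,0,0,0,10],[0.001,0.061,0.146,0,0,0,10],[0.002,0.073,0.141,0,0,0,10],[0.002,0.085,0.134,0,0,0,10],[0.002,0.096,0.126,0,0,0,10],[0.002,0.107,0.117,0,0,0,10],[0,0,0,0,0,0,10]]]'; python3 - <<'E'
from h import *
n='scene'
p,d=manip.camera(n); cv2.imwrite(f'pics/{n}16.png',p); crop(f'pics/{n}16.png',f'pics/{n}16c.png',280,90,410,230,5.5)
p,d=manip.camera('wrist'); cv2.imwrite(f'pics/w16.png',p)
o=manip.get_obs();print(o['position'],o['ft_force'],o['torque'])
E
```

```text
clock: 21.82
position: [0.6085, 0.0369, 0.1708]
ee_rot: [1.0, -0.011, 0.001, -0.001]
ft_force: [0.2, -0.2, -0.8]
grip_width: 0.241
[0.60819587 0.03648588 0.17019996] [-0.06119185 -0.4382375  -1.41086793] [-0.05256576  0.07795631 -0.01275259]
```

View pics/scene16c.png

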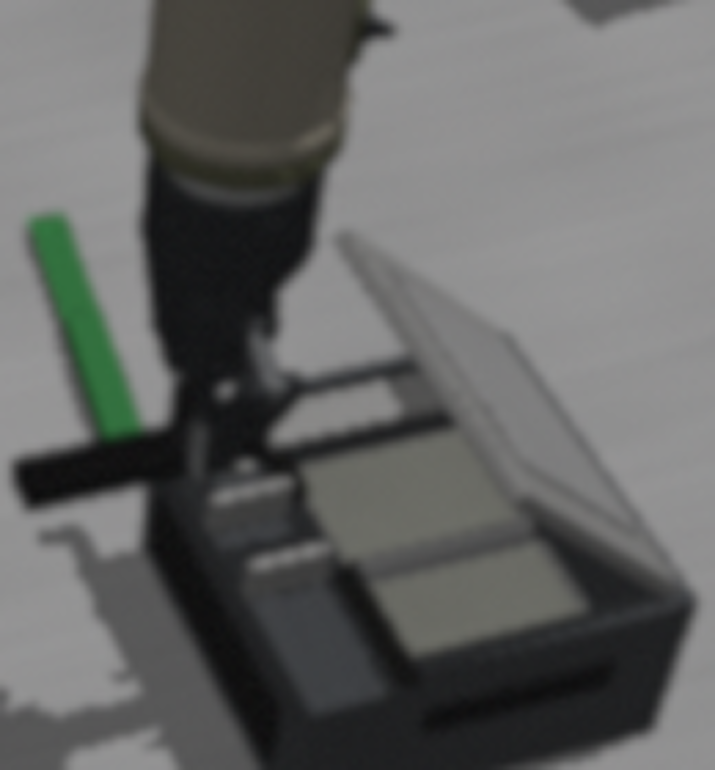

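View pics/w16.png

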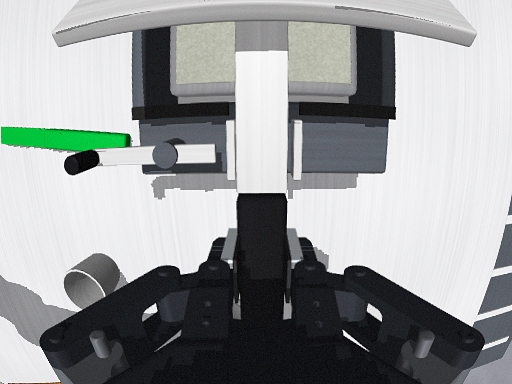

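The scene crop shows the lid about 45° open with the tip under it (crop (410,410)); the wrist view shows the lid edge well ahead of the fingers, at y≈20–45. Continue.

```bash
python3 -m crank '[[[0.002,0.117,0.107,0,0,0,10],[0.002,0.126,0.096,0,0,0,10],[0.003,0.134,0.085,0,0,0,10],[0.003,0.141,0.073,0,0,0,10],[0.003,0.146,0.061,0,0,0,10],[0.003,0.151,0.048,0,0,0,10],[0.003,0.155,0.034,0,0,0,10],[0,0,0,0,0,0,10]]]'; python3 - <<'E'
from h import *
n='scene'
p,d=manip.camera(n); cv2.imwrite(f'pics/{n}17.png',p); crop(f'pics/{n}17.png',f'pics/{n}17c.png',280,90,410,230,5.5)
p,d=manip.camera('wrist'); cv2.imwrite(f'pics/w17.png',p)
o=manip.get_obs();print(o['position'],o['ft_force'],o['torque'])
E
```

```text
clock: 22.92
position: [0.6093, 0.0955, 0.2004]
ee_rot: [1.0, -0.01, 0.0, -0.001]
ft_force: [0.5, -0.2, -2.0]
grip_width: 0.242
[0.60914615 0.0942898  0.20021845] [-0.69578402  0.13908868 -1.50416446] [-0.04157147 -0.00309649  0.02432515]
```

View pics/scene17c.png

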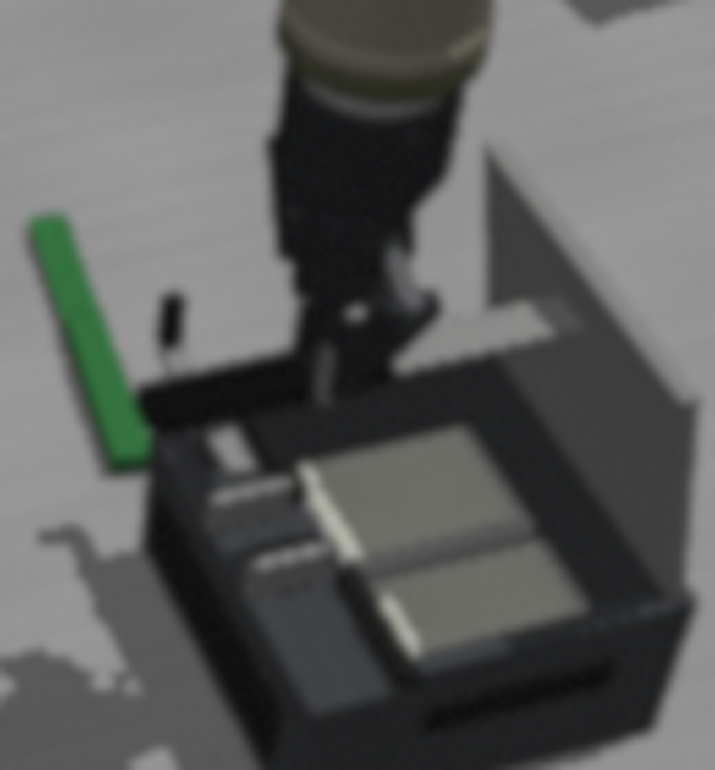

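View pics/w17.png

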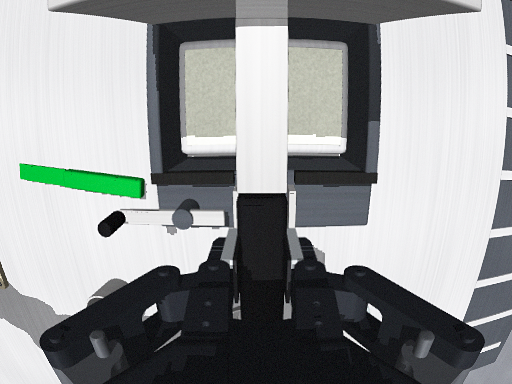

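The scene crop shows the lid nearly upright with the blade tip on its inner face at crop (575,315). Push past upright.

```bash
python3 -m crank '[[[0.003,0.157,0.021,0,0,0,10],[0.003,0.158,0.007,0,0,0,10],[0.003,0.158,-0.007,0,0,0,10],[0.003,0.157,-0.021,0,0,0,10],[0.003,0.1,-0.02,0,0,0,10],[0,0,0,0,0,0,10]]]'; python3 - <<'E'
from h import *
n='scene'
p,d=manip.camera(n); cv2.imwrite(f'pics/{n}18.png',p); crop(f'pics/{n}18.png',f'pics/{n}18c.png',280,90,410,230,5.5)
o=manip.get_obs();print(o['position'],o['ft_force'],o['torque'])
E
```

```text
clock: 23.78
position: [0.6099, 0.1385, 0.1989]
ee_rot: [1.0, -0.011, -0.0, -0.0]
ft_force: [-0.6, 0.7, -1.7]
grip_width: 0.24
[0.6099341  0.13793891 0.1989178 ] [-0.29500087 -0.31964651 -1.60899924] [-0.03816207  0.0119932   0.01378601]
```

View pics/scene18c.png

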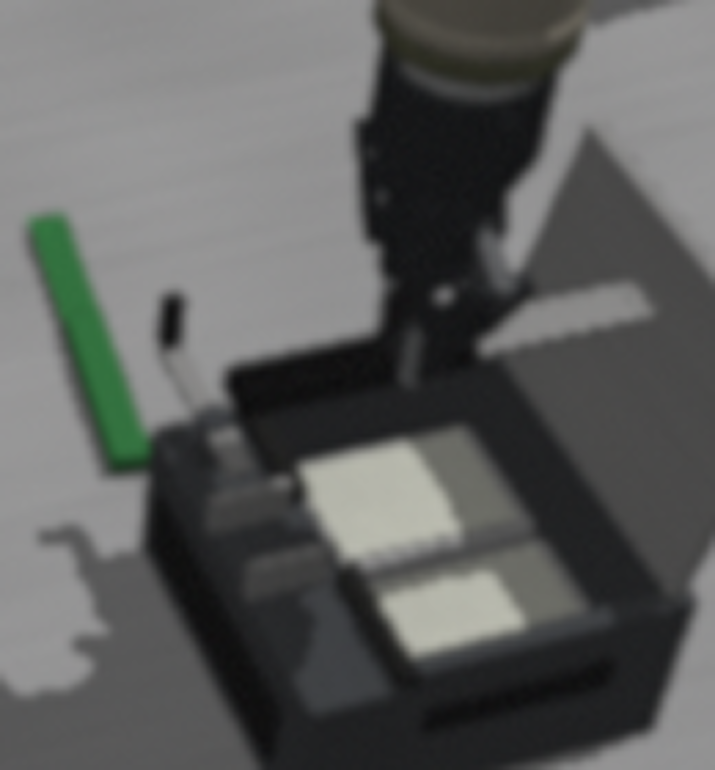

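The scene crop shows the lid leaning back past upright, by my kinematics tip 26 mm behind the hinge at 105 mm height, so about 104°. Retreat straight back, then to the previous free spot.

```bash
python3 -m crank '[[[-0.01,-0.2,0,0,0,0,10],[-0.01,-0.5,0,0,0,0,10],[-0.01,-0.5,0,0,0,0,10],[-0.01,-0.5,0,0,0,0,10],[-0.01,-0.55,0,0,0,0,10],[-0.01,-0.55,0,0,0,0,10],[-0.01,-0.55,0,0,0,0,10],[0,-0.5,0,0,0,0,10]]]';python3 - <<'E'
from h import *
n='scene'
p,d=manip.camera(n); cv2.imwrite(f'pics/{n}19.png',p); crop(f'pics/{n}19.png',f'pics/{n}19c.png',200,70,430,250,3.4)
p,d=manip.camera('top'); cv2.imwrite(f'pics/top19.png',p)
E
```

```text
clock: 24.82
position: [0.6053, -0.0961, 0.1994]
ee_rot: [1.0, -0.012, 0.0, 0.0]
ft_force: [0.8, -0.2, -1.2]
grip_width: 0.239
```

View pics/scene19c.png

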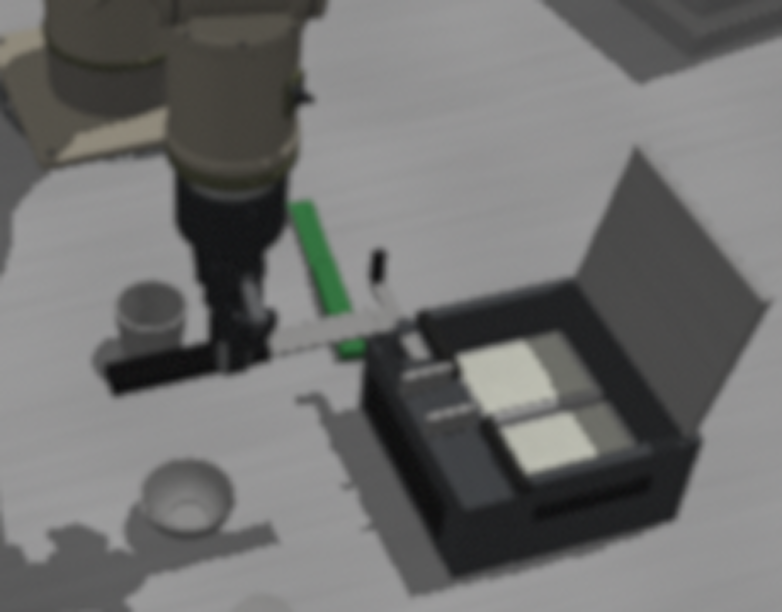

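View pics/top19.png

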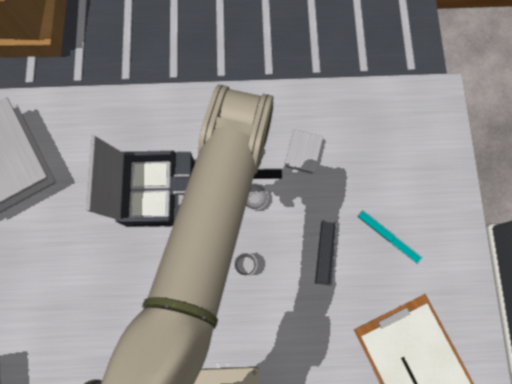

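The lid stays leaning past upright (scene crop corners (636,150),(765,300); top picture: its edge at x≈90, behind the carrier back at x≈122). Lay the lifter down.

```bash
python3 -m crank '[[[-0.15,-0.1,0,0,0,-0.985,10],[-0.15,-0.1,0,0,0,-0.985,10],[-0.15,-0.1,0,0,0,-0.985,10],[-0.15,-0.1,0,0,0,-0.985,10],[-0.15,-0.1,0,0,0,-0.985,10],[-0.15,-0.1,0,0,0,-0.985,10],[-0.15,-0.1,0,0,0,-0.985,10],[-0.15,-0.1,0,0,0,-0.985,10]]]';python3 -m crank '[[[-0.15,-0.1,0,0,0,-0.985,10],[-0.15,-0.1,0,0,0,-0.985,10],[-0.15,-0.1,0,0,0,-0.985,10],[-0.15,-0.1,0,0,0,-0.985,10],[-0.15,-0.1,0,0,0,-0.985,10],[-0.15,-0.1,0,0,0,-0.985,10],[-0.15,-0.1,0,0,0,-0.985,10],[-0.15,-0.1,0,0,0,-0.985,10]]]';python3 -m crank '[[[-0.15,-0.1,0,0,0,-0.985,10],[-0.15,-0.1,0,0,0,-0.985,10],[-0.15,-0.1,0,0,0,-0.985,10],[-0.15,-0.1,0,0,0,-0.985,10],[0,0,-0.8,0,0,0,10],[0,0,-0.8,0,0,0,10],[0,0,0,0,0,0,10]]]'; python3 - <<'E'
from h import *
p,d=manip.camera('wrist'); cv2.imwrite('pics/w20.png',p); print(manip.get_obs()['position'])
E
```

```text
clock: 25.92
position: [0.5333, -0.142, 0.1992]
ee_rot: [0.937, -0.349, 0.0, -0.0]
ft_force: [-0.5, 0.7, -2.4]
grip_width: 0.24
clock: 26.92
position: [0.4612, -0.19, 0.1991]
ee_rot: [0.764, -0.645, -0.0, -0.0]
ft_force: [-0.9, 0.6, -1.3]
grip_width: 0.244
clock: 27.8
position: [0.4233, -0.2133, 0.101]
ee_rot: [-0.644, 0.765, 0.002, -0.002]
ft_force: [-0.1, -0.1, 0.1]
grip_width: 0.245
[ 0.4248479  -0.21392095  0.10316239]
```

View pics/w20.png

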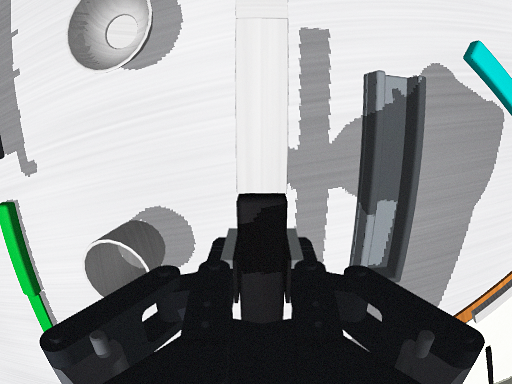

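The wrist picture shows the free strip of worktop below, clear of cradle, cup and bowl; the grip is unchanged (step at y=18, handle at y=194).

```bash
python3 -m crank '[[[0,0,-0.6,0,0,0,10],[0,0,-0.6,0,0,0,10],[0,0,-0.3,0,0,0,10],[0,0,-0.1,0,0,0,10],[0,0,-0.04,0,0,0,10],[0,0,0,0,0,0,10],[0,0,0,0,0,0,10]]]'
```

```text
clock: 28.72
position: [0.4265, -0.2135, 0.0055]
ee_rot: [-0.644, 0.765, -0.0, 0.0]
ft_force: [0.5, 0.2, -1.4]
grip_width: 0.243
```

```bash
python3 -m crank '[[[0,0,-0.04,0,0,0,10],[0,0,0,0,0,0,10],[0,0,0,0,0,0,10]]]'
```

```text
clock: 29.1
position: [0.4264, -0.2135, 0.0028]
ee_rot: [-0.644, 0.765, -0.0, 0.0]
ft_force: [-1.3, 1.6, 6.7]
grip_width: 0.244
```

Contact (6.7 N upward). Release and rise.

```bash
python3 -m crank '[[[0,0,0,0,0,0,26],[0,0,0,0,0,0,32],[0,0,0,0,0,0,42],[0,0,0,0,0,0,45],[0,0,0.3,0,0,0,45],[0,0,0.9,0,0,0,45],[0,0,0.9,0,0,0,45],[-0.3,-0.3,0.9,0,0,0,45]]]';python3 -m crank '[[[0,-0.9,0,0,0,0,45],[0,-0.9,0,0,0,0,45],[-0.2,-0.5,0,0,0,0,45],[0,0,0,0,0,0,45],[0,0,0,0,0,0,45]]]'; python3 - <<'E'
from h import *
for n in('wrist','scene','top'):
    p,d=manip.camera(n); cv2.imwrite(f'pics/{n}21.png',p); np.save(f'pics/{n}21.npy',d)
E
```

```text
clock: 30.1
position: [0.4085, -0.2309, 0.184]
ee_rot: [-0.645, 0.764, -0.0, -0.0]
ft_force: [0.8, 1.3, 1.9]
grip_width: 0.527
clock: 30.72
position: [0.3961, -0.369, 0.1822]
ee_rot: [-0.644, 0.765, 0.0, 0.0]
ft_force: [-0.0, 0.6, 0.8]
grip_width: 0.524
```

View pics/scene21.png

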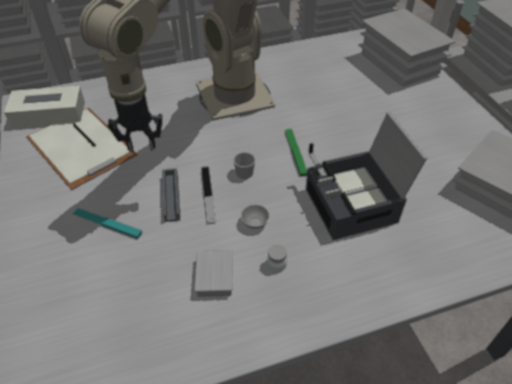

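View pics/top21.png

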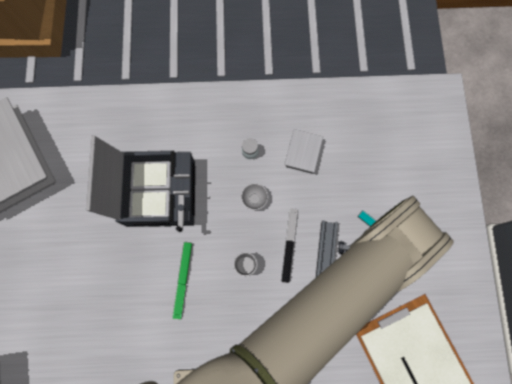

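View pics/wrist21.png

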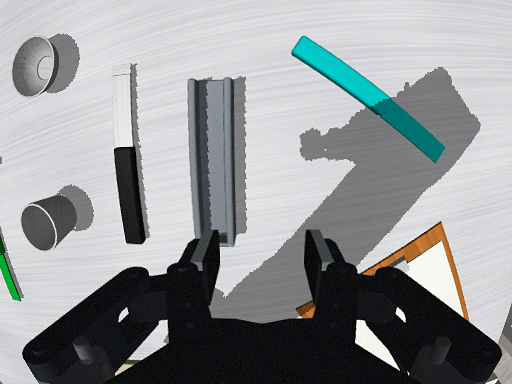

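All three pictures show the lid open, clamp out along +y (knob at top (180,226)), lifter flat on the worktop (top (290,245)), and cup (247,264), bowl (255,197), jar (250,149) and tin (305,151) where they began. I'll put numbers on the lid angle and check that nothing moved.

```bash
python3 - <<'E'
from h import *
d=np.load('pics/top21.npy');v,u=np.mgrid[0:384,0:512];c,Rm,t=cam('top')
P=(np.stack([(u-c['cx'])/c['fx']*d,(v-c['cy'])/c['fy']*d,d],-1)-t)@Rm
q=P[150:215,97:118].reshape(-1,3); q=q[(q[:,2]>.115)&(q[:,2]<.24)]
m=np.median(q,0); a=np.polyfit(q[:,2],q[:,1],1); print('lid lean deg past upright',np.degrees(np.arctan(a[0])),len(q),q[:,2].min(),q[:,2].max())
a0=cv2.imread('pics/top0.png').astype(int);a1=cv2.imread('pics/top21.png').astype(int)
for n,x,y in [('cup',247,264),('bowl',255,197),('jar',250,149),('tin',305,151)]:
    s=np.s_[y-22:y+22,x-22:x+22]; print(n,np.abs(a0[s]-a1[s]).mean().round(2), [np.round(x,2) for x in cv2.phaseCorrelate(a0[s].mean(-1),a1[s].mean(-1))[0]])
l=P[205:285,280:300]; ll=l[(l[...,2]>.005)&(l[...,2]<.05)]; print('lifter z',np.percentile(ll[:,2],[5,50,95]))
crop('pics/top21.png','pics/t21c.png',80,130,215,240,5.5)
E
```

```text
lid lean deg past upright 11.762637659000703 1353 0.11521865314204369 0.22318799981791093
cup 8.74 [np.float64(0.51), np.float64(0.49)]
bowl 8.87 [np.float64(0.49), np.float64(0.51)]
jar 9.18 [np.float64(0.47), np.float64(0.45)]
tin 9.25 [np.float64(0.5), np.float64(0.49)]
lifter z [0.00717021 0.01376428 0.01920842]
```

View pics/t21c.png

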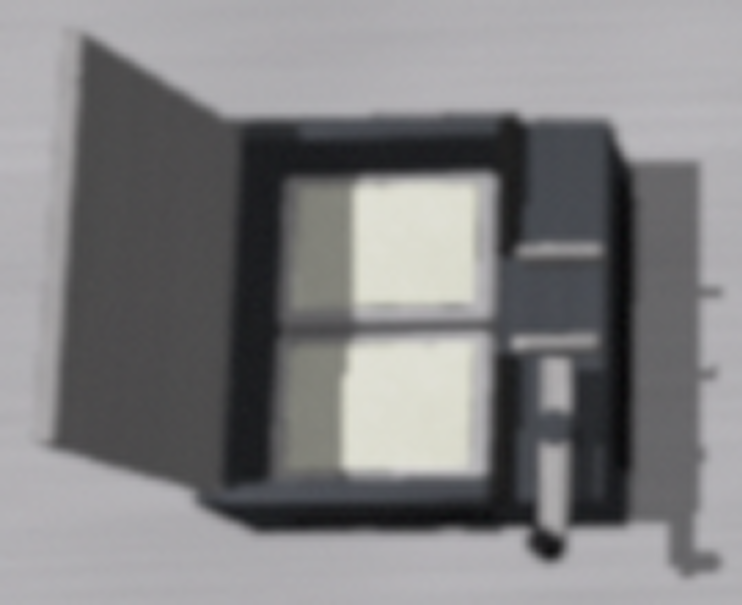

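The crop shows the lid leaning back (edge at crop x≈45–75) and the clamp handle square out along +y (hub (555,425), knob (546,543)). The lid is about 12° past upright by depth. All four loose things show the same zero-lag offset of about 0.5 px, which comes from the method, so none has moved. Hand in.

```bash
python3 -c "
from workcell import manip
print(manip.get_obs()['clock']); print(manip.hand_in())"
```

```text
30.875
the job is handed in; nothing more can be done
None
```

The meal carrier is open and the job was handed in at 30.9 s. I swung the clamp to its end stop (about 22 N at the stop). Then I lifted the black lifter out of its cradle by the blade and re-gripped it by the handle on the worktop. I slid it into the slot, raised the lid along its arc and pushed it past upright. Only the blade touched the lid. The lifter was then laid flat on the worktop beside the cradle.

Last checks:
- **Lid:** it stays open past upright, about 12° by depth and about 14° by arm position. The two figures differ by 2°, within the accuracy of my hinge estimate.
- **Clamp:** the handle points along the carrier's +y.
- **Lifter:** it lies flat on the worktop, clear of everything else.
- **Cup, bowl, jar and tin:** all show the same 0.5 px image offset, which I put down to the method, so I take them as unmoved.
- **Gripper:** it was well clear of everything, touching nothing.

No check failed. The first grip on the blade was too high, so I redid it 9 mm lower before lifting.

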